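Load the light-soak chamber, index its stage and shut the lid on its stay

ROBOT

A 6-joint arm with a two-finger parallel gripper is mounted at the origin on the work surface. World frame = base frame: x ahead of the robot, y to its left, z up, the work surface at z = 0. Lengths are in m, angles in rad, forces in N, time in s.
With the tool pointing down it reaches from about 0.35 to 0.875 m from the base axis. Payload 4.2 kg.
Tool frame: the origin (TCP) lies midway between the tips of the shut fingers; the grasp point (between the pads) lies 19 mm behind it; z points along the fingers, y is the line along which they close (so a half turn about z gives the same grasp; the last joint's range is limited). The gripper opens to 87 mm and grips with 3 to 60 N. Pads are 19 mm wide; open, the fingers measure 117 mm over their backs; the gripper's body (75 mm by 190 mm) begins 51 mm behind the grasp point.
Start: joints at [-1.004, 0.385, 0.008, 0, -1.194, -0.259], TCP at [0.189, -0.596, 0.223] pointing down, gripper open.
Joint ranges: [-3.14, 3.14], [-1.21, 2.06], [-1.07, 1.41], [-3.16, 2.05], [-2.99, -0.16], [-3.1, 3.1]. Speed limits (rad/s): [2.79, 2.79, 3.14, 3.14, 3.14, 3.14].

INTERFACE

Orientations are given as a rotation vector (axis times angle).
In Python, from bench import manip gives the robot as it stands. The module is installed in compiled form; this text tells all that it offers.
- The arm moves only by the shell command python3 -m pendant 'ROWS' [FORCE]. ROWS is JSON, a list of rows, each a list of 3 entries, a list of its own where there are three numbers: the closure, from -1 (fully open) to 1 (shut), so that 0 is half open, then the shift along the tool's x, y, z each as a share of 20 mm, from -1 to 1, then the turn, a rotation vector about the tool's x, y, z each as a share of 60 degrees, from -1 to 1. A call has exactly 5 rows; each row shifts and turns the commanded pose from where the row before left it, along the tool's axes as they then stand; what a row does not reach is not made up. A row lasts 1/10 s, in which the tool goes at most 50 mm and 8.59 degrees, less where a joint would pass 70% of its speed; a pose out of reach is approached as far as the arm can. A call with a number of a shift or a turn outside -1 to 1 is refused whole. A call with a gripper value outside its range is refused whole. The fingers move at their own pace and stop on an object; FORCE is the grip in N (left out, the last holds). Time passes only in rows, so rows that do not move let the fingers close, or fill a call up. It gives the time, the measured TCP pose, the force, the opening and the grip force at its end, in the units of the state.
- manip.get_obs(): the state, without advancing time (a new reading comes with each control period).
- manip.read_camera(name): name is "scene" or "top" or "wrist"; returns the picture (400x640x3 uint8, blue, green, red); there is no depth.
- manip.get_calibration(name): a dict with "fovy" (degrees; the focal length in pixels is half the picture's height over the tangent of half this angle, whatever the lens; pixels are square), "cx", "cy" (the principal point, pixels), "xyz" and "orientation" of the camera in the world; the wrist camera has in their place "T_tool_cam" (4x4, takes a point from camera to tool coordinates, whose origin is the TCP and whose axes are the flange's). Camera axes: x right, y up, looking along -z (the intrinsics and any distortion apply to the point x, -y, -z); pixel columns grow to the right and rows downward; lengths in m; the calibration is good to about 2 mm. The wrist camera is an equidistant fisheye: a pixel r from the principal point sees the ray r / f radians off the axis. A picture is of the moment at which its call begins: read the wrist's pose just before it. get_calibration takes no time and is no camera call.
- manip.finish_job(): hands the job in; it is judged then, once.
The state is a dict: "time_s": time; "qpos": joint angles; "qd": joint speeds; "tau": joint torques, N m; "position": TCP position; "orientation": TCP orientation; "wrist_force": force on the tool from outside, world axes, zero at the start; "wrist_torque": the same for the moment, N m; "width": finger opening in m; "grip_force": force on a finger pad.
Only numpy, scipy, OpenCV 4.12 (cv2) and the standard library are available. Lean on these libraries where they do the work, as an engineer would, in place of code of your own. Each camera call takes 0.05 s, during which the arm holds its last target. There are 200 camera calls.

TASK

Raise the lid of the white light-soak chamber past its stay's lock point and let it rest on the locked stay. Seat every sample carrier from the mat on a peg station of the stage, one of them on the front-left station, and with the spring plunger turn the stage clockwise by one index hole, so that this carrier comes to the back under the lamp and the pin is fully home. Then lift the lid slightly, fold the stay's knee to the front and lower the lid until it is fully shut, without shifting the bottle, the dish or the screwdriver.

Things in the scene. Friction and masses are not known exactly. Their poses are not given: they have to be found in the camera images.
- chamber: white sheet-metal chamber, 220 deep (x), 250 wide (y), walls 6 thick, open on top, rim 82 high, small black control panel on its front, fixed to the bench. Origin: centre of its underside; x points to its back (hinge side), y to its left, z up. The rotary stage turns about its z axis
- lid (a joint): angle of the lid, a white panel 224 x 252 x 6 with a grey lamp head on top near the hinge. 0 shut, grows as it opens. Hinge along y at x 110, z 86 in the chamber's frame. At rest on the locked stay 1.39; stay's links in line 1.445; end of travel 1.53. About 4 N at the handle lifts it. Stiff hinge: above 1.1 it stays where it is let go, below that it may sink slowly, at the end shut
- lid_handle (a point): middle of the lid's handle, a round steel bar 12 thick and 100 long, parallel to the hinge, held by two end arms 34 mm in front of the lid's front edge (free gap behind the bar), 258 mm from the hinge axis in the lid's plane, 86 above the bench when shut. Can be pinched from above at any lid angle, the bar turning between the fingers. Axes turn with the lid (as the chamber's when shut)
- stay_knee (a joint): knee of the stay: two 86 mm steel links outside the chamber's right (-y) wall. 0 folded (lid shut), 2.597 in line, 2.997 locked (knee past the line, to the back). A spring draws it into the lock with the lid at 1.46-1.50. With the lid resting on it the lock resists 9 N; with the lid lifted to 1.46-1.48 (it stays there) 3 N to the front draws it out. Pull on until the lid comes below 1.39, or it springs back
- knee_pull (a point): middle of the knee's pull, a round steel peg 14 thick along y, reaching from 141 to 203 mm right of the chamber's middle, with a 18 mm end disc 6 thick. Locked it is at x 70, z 121 in the chamber's frame, with 30 mm free behind it; it swings on an 86 mm radius about the lower pivot (x 20, z 51): up and to the front, then down as the lid shuts
- stage (a joint): angle of the rotary stage, clockwise seen from above, rad: 0 at the start with the pin in the first hole; the next hole is at 2.094 (120 deg), a third at 4.189. The pin has 0.015 rad of play in a hole. Turns easily once the pin is out
- plunger (a joint): lift of the spring plunger's pin, m: 0 = fully home in a hole, 0.007 = out (the pin's round nose slides on the index plate), 0.013 = stop. The spring pulls it down with 5 N (home) to 10 N (stop)
- plunger_knob (a point): grip point of the plunger: black upright knob 20 in diameter and 30 high on a lug of the stage, 83 mm from the stage's axis; this point is 17 mm above the knob's underside and 62 mm above the bench when home. It is carried round with the stage (at the start front right of the middle, one hole on it is at the left), so the stage is turned by the pulled knob
- station_a (a point): first peg station on the stage's dark platform (148 diameter, top 34 mm above the bench): point between its two upright pegs on the platform's top, 44 mm from the stage's axis; x points outwards (radially). Pegs 6 thick, 12 high with tapered tips, 22 mm either side along x. At the start at the front left; one hole on it is at the back under the lamp
- station_b (a point): second peg station, same shape, at the start at the front right; one hole on it is at the front left
- station_c (a point): third peg station, same shape, at the start at the back, close to the raised lid; one hole on it is at the front right
- carrier1: sample carrier, one of two or three alike: aluminium plate 60 (x) x 40 (y) x 8 with two 9 mm holes 22 mm either side of its middle along x, and an upright tab 8 thick (along x), 32 wide, 11 mm from the middle towards +x, its top 42 above the underside. 0.11 kg. Origin: middle of the underside. Seated: both pegs in its holes, flat on the platform, tab inwards or outwards. Starts on the blue mat
- carrier2: sample carrier, another of two or three alike: aluminium plate 60 (x) x 40 (y) x 8 with two 9 mm holes 22 mm either side of its middle along x, and an upright tab 8 thick (along x), 32 wide, 11 mm from the middle towards +x, its top 42 above the underside. 0.11 kg. Origin: middle of the underside. Seated: both pegs in its holes, flat on the platform, tab inwards or outwards. Starts on the blue mat
- carrier3: sample carrier, another of two or three alike: aluminium plate 60 (x) x 40 (y) x 8 with two 9 mm holes 22 mm either side of its middle along x, and an upright tab 8 thick (along x), 32 wide, 11 mm from the middle towards +x, its top 42 above the underside. 0.11 kg. Origin: middle of the underside. Seated: both pegs in its holes, flat on the platform, tab inwards or outwards. Starts on the blue mat
- mat: blue bench mat 300 (x) x 210 (y) x 3 mm, fixed, left of the chamber; the carriers lie on it. Origin: centre of its underside
- solvent_bottle: white plastic bottle, 60 diameter, 150 high, a bystander. Origin: centre of its underside
- dish: shallow glass dish, 90 diameter, 16 high, a bystander. Origin: centre of its underside
- driver: screwdriver 170 long lying on the bench, a bystander
Things that resemble listed ones, but are neither listed nor needed, are in the scene too. What is shaped like the carrier1 but brown, purple or turquoise is not meant.

How it is judged:
By the outcome, as a careful person would: the job done as asked, in the order asked, and still so for the second after the job is handed in, with the robot touching nothing.
Of carrier1, carrier2, carrier3 only 2 to 3 are there at a start; the rules pass over those that are not, and their reading is None.
At some moment in a run one of carrier1, carrier2, carrier3 may be knocked a few centimetres aside while the robot is not near it.
Once in a run the grip may slacken for a moment while it holds something.
It also fails if it takes over 210 s, if anything falls off the work surface, if the arm or the gripper's body presses on something with over 40 N, if the wrist force passes 120 N, or if a joint passes its speed limit or range.

## Working session

There is one attempt and no reset: what is moved stays moved. The work goes in short steps, Python scripts to look and compute and a shell command to move; the robot and the scene stay as the last step left them, time stands still between calls to the robot, and variables do not carry over. Pictures are saved under pics/ and viewed, at most 14 in all, crops included, and the job is handed in when it is done.

```bash
mkdir -p pics; ls
cat > h.py <<'E'
import numpy as np, cv2
from bench import manip
from scipy.spatial.transform import Rotation as R
def cam(name):
    o=manip.get_obs(); c=manip.get_calibration(name); im=manip.read_camera(name)
    return im,c,o
def pose(c,o):
    if 'T_tool_cam' in c:
        T=np.eye(4);T[:3,:3]=R.from_rotvec(o['orientation']).as_matrix();T[:3,3]=o['position']
        T=T@np.array(c['T_tool_cam']);return T[:3,:3],T[:3,3]
    q=np.array(c['orientation'])
    M=R.from_rotvec(q).as_matrix() if q.shape==(3,) else (q if q.shape==(3,3) else R.from_quat(q).as_matrix())
    return M,np.array(c['xyz'])
def ray(px,c,o=None):
    u,v=px;f=200/np.tan(np.radians(c['fovy'])/2);x=(u-c['cx']);y=(v-c['cy'])
    if 'T_tool_cam' in c:
        r=np.hypot(x,y);t=r/f;s=np.sin(t)/max(r,1e-9);d=np.array([x*s,-y*s,-np.cos(t)])
    else: d=np.array([x/f,-y/f,-1.])
    M,p=pose(c,o);d=M@d;return p,d/np.linalg.norm(d)
def onz(px,z,c,o=None):
    p,d=ray(px,c,o);return p+d*(z-p[2])/d[2]
def proj(P,c,o=None):
    M,p=pose(c,o);d=M.T@(np.array(P,float)-p);f=200/np.tan(np.radians(c['fovy'])/2)
    if 'T_tool_cam' in c:
        n=np.hypot(d[0],d[1]);t=np.arctan2(n,-d[2]);return np.array([c['cx']+f*t*d[0]/n,c['cy']-f*t*d[1]/n])
    return np.array([c['cx']+f*d[0]/-d[2],c['cy']-f*d[1]/-d[2]])
E
python3 - <<'E'
from h import *
for n in ['scene','top','wrist']:
    im,c,o=cam(n);cv2.imwrite(f'pics/{n}0.png',im);print(n,c)
print(manip.get_obs())
E
```

```text
pics
scene {'fovy': 57.339023168106706, 'cx': 326.13097956534676, 'cy': 197.4317897312835, 'xyz': array([ 0.80570527, -0.53791872,  1.06431615]), 'orientation': array([0.5748414 , 0.13099684, 0.43714464])}
top {'fovy': 45.97845826660737, 'cx': 318.35598043833795, 'cy': 203.5747116567547, 'xyz': array([0.21911141, 0.03568674, 1.36713366]), 'orientation': array([ 0.18457508, -0.19032824, -1.63229657])}
wrist {'fovy': 65.70646984690485, 'cx': 320.6540346640237, 'cy': 200.8050564177452, 'T_tool_cam': array([[ 3.61569029e-05,  9.67651683e-01,  2.52289950e-01,
         6.87477632e-02],
       [ 9.99999936e-01,  5.48767281e-05, -3.53793162e-04,
        -3.20805230e-04],
       [-3.56193395e-04,  2.52289946e-01, -9.67651619e-01,
        -1.61827183e-01],
       [ 0.00000000e+00,  0.00000000e+00,  0.00000000e+00,
         1.00000000e+00]])}
{'time_s': 0.15, 'qpos': array([-1.00442568e+00,  3.85376109e-01,  6.97452354e-03, -3.24030706e-04,
       -1.19398050e+00, -2.58587444e-01]), 'qd': array([-0.00135522, -0.00149635,  0.00398153,  0.00139424,  0.00051679,
       -0.00159042]), 'tau': array([ 2.13901094e-04, -3.91054022e+01,  1.87587100e+01,  4.22232985e+00,
        1.23333008e-02, -1.41435121e-04]), 'position': array([ 0.18921575, -0.59521844,  0.22173095]), 'orientation': array([ 4.81317976e-01, -3.10413772e+00, -2.47137723e-03]), 'wrist_force': array([0.08693875, 0.04258345, 0.01760818]), 'wrist_torque': array([-0.04865763,  0.02141633, -0.01559806]), 'grip_force': 0.0, 'width': 0.08663378081827386}
```

View pics/scene0.png

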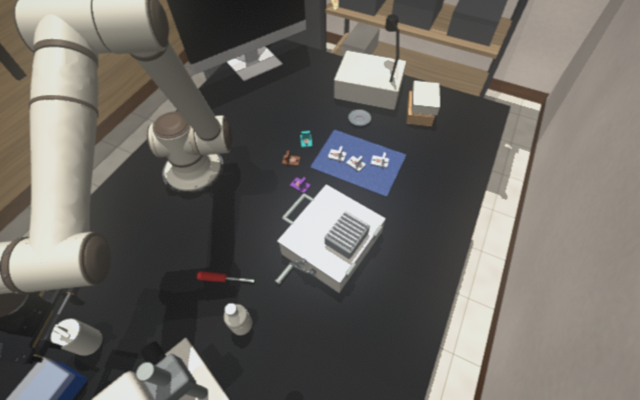

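View pics/top0.png

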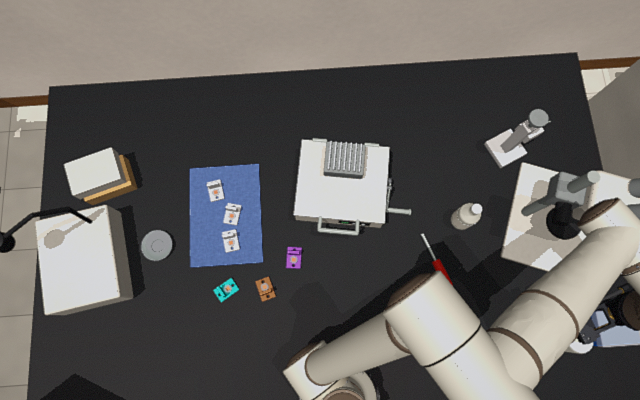

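Run:
```python
from h import *
t=cv2.imread('pics/top0.png');s=cv2.imread('pics/scene0.png')
a=cv2.resize(t[130:245,285:420],None,fx=3,fy=3,interpolation=cv2.INTER_CUBIC)
b=cv2.resize(t[160:310,180:310],None,fx=3,fy=3,interpolation=cv2.INTER_CUBIC)
H=max(a.shape[0],b.shape[0]);z=np.zeros((H,a.shape[1]+b.shape[1],3),np.uint8);z[:a.shape[0],:a.shape[1]]=a;z[:b.shape[0],a.shape[1]:]=b
cv2.imwrite('pics/c1.png',z)
c=manip.get_calibration('top')
for n,px,h in [('handL',(319,232),.086),('handR',(358,233),.086),('lidFL',(295,219),.089),('lidFR',(388,227),.089),('lidBL',(301,140),.089),('lidBR',(387,145),.089),('pulltip',(410,212),.06),
 ('c1',(215,190),.01),('c2',(232,214),.01),('c3',(231,241),.01),('bot',(466,215),.1),('dish',(156,245),.01),('drv',(435,258),.01)]:
    print(n,onz(px,h,c).round(3))
```

```text
handL [0.447 0.024 0.086]
handR [ 0.437 -0.083  0.086]
lidFL [0.487 0.088 0.089]
lidFR [ 0.447 -0.167  0.089]
lidBL [0.718 0.057 0.089]
lidBR [ 0.686 -0.189  0.089]
pulltip [ 0.491 -0.238  0.06 ]
c1 [0.609 0.324 0.01 ]
c2 [0.532 0.275 0.01 ]
c3 [0.452 0.28  0.01 ]
bot [ 0.463 -0.382  0.1  ]
dish [0.455 0.498 0.01 ]
drv [ 0.361 -0.304  0.01 ]
```

View pics/c1.png

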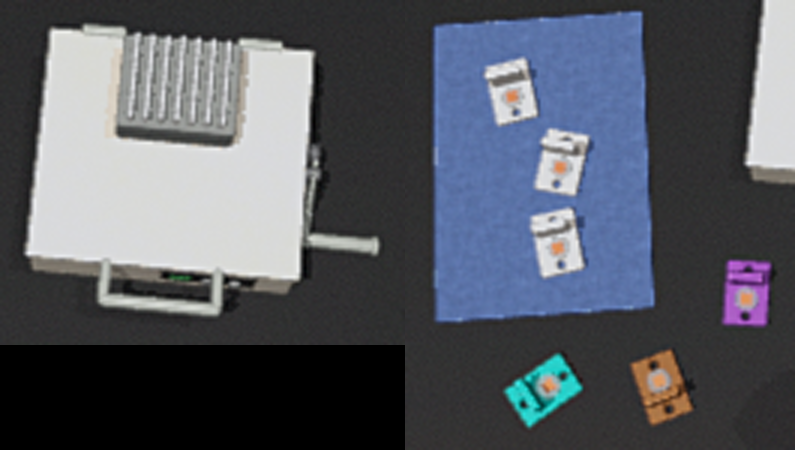

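Run:
```python
from h import *
c=manip.get_calibration('top')
P=np.array([onz((285+u/3-.3,130+v/3-.3),.089,c)[:2] for u,v in [(27,256),(298,278),(314,50),(50,28)]])
h=np.array([onz((285+u/3-.3,130+v/3-.3),.088,c)[:2] for u,v in [(103,303),(219,310)]])
print(P,h)
# model lid: hinge x110; lid spans front -114..110?
A=np.array([(-114,126),(-114,-126),(110,-126),(110,126)])/1000
H=np.array([(-148,47),(-148,-47)])/1000
M=np.vstack([A,H]);W=np.vstack([P,h]);mm=M.mean(0);wm=W.mean(0)
a=(M-mm);b=(W-wm);th=np.arctan2((a[:,0]*b[:,1]-a[:,1]*b[:,0]).sum(),(a*b).sum())
r=np.array([[np.cos(th),-np.sin(th)],[np.sin(th),np.cos(th)]]);o=wm-r@mm
print('yaw',th,np.degrees(th),'origin',o,'\nres',(M@r.T+o-W).round(4))
g=lambda x,y:(o+r@np.array([x,y])).round(4)
print('handle',g(-.148,0),'hinge',g(.11,0),'pull locked',g(.07,-.172),'pull pivot',g(.02,-.172))
```

```text
[[ 0.49894977  0.09067554]
 [ 0.46074548 -0.15695931]
 [ 0.68091548 -0.19486076]
 [ 0.72123375  0.05581241]] [[ 0.45022874  0.0236513 ]
 [ 0.43628363 -0.08191325]]
yaw -0.15643291524956698 -8.962945820727883 origin [ 0.5914408  -0.05182599] 
res [[-0.0005 -0.0003]
 [-0.0015 -0.0016]
 [-0.0004  0.0014]
 [-0.0015 -0.0003]
 [ 0.0023 -0.006 ]
 [ 0.0016  0.0067]]
handle [ 0.4452 -0.0288] hinge [ 0.7001 -0.069 ] pull locked [ 0.6338 -0.2326] pull pivot [ 0.5844 -0.2248]
```

```bash
cat >> h.py <<'E'
O=np.array([.5914,-.0518,0]);YAW=-.1564
def ch(x,y,z=0): return O+R.from_euler('z',YAW).apply([x,y,z])
def go(P,phi=None,o=None):
    """print tool-axis mm move from measured pose to TCP P; phi = world angle(deg) of tool x, tool down"""
    o=o or manip.get_obs();M=R.from_rotvec(o['orientation'])
    print('t',o['time_s'],'at',np.round(o['position'],4),'phi',np.degrees(np.arctan2(*M.as_matrix()[1::-1,0])).round(2),'w',round(o['width'],4),'F',np.round(o['wrist_force'],1))
    d=np.array(P)-o['position']
    if phi is not None:
        T=R.from_matrix(np.array([[np.cos(np.radians(phi)),np.sin(np.radians(phi)),0],[np.sin(np.radians(phi)),-np.cos(np.radians(phi)),0],[0,0,-1]]).astype(float))
        rv=(M.inv()*T).as_rotvec();print(' turn share',(np.degrees(rv)/60).round(3),'rows',abs(np.degrees(rv)).max()/8.59)
        print(' after turn, mm',(T.inv().apply(d)*1000).round(1))
    print(' before turn, mm',(M.inv().apply(d)*1000).round(1))
E
m='[0.4,[-0.83,0.924,0],[0,0,0]]'; 
for i in 1 2 3 4 5; do python3 -m pendant '[[0.4,[-0.83,0.924,0],[0,0,0]],[0.4,[-0.83,0.924,0],[0,0,0]],[0.4,[-0.83,0.924,0],[0,0,0]],[0.4,[-0.83,0.924,0],[0,0,0]],[0.4,[-0.83,0.924,0],[0,0,0]]]' 30|tail -3; done
for i in 1 2; do python3 -m pendant '[[0.4,[0,0,0],[0,0,-0.106]],[0.4,[0,0,0],[0,0,-0.106]],[0.4,[0,0,0],[0,0,-0.106]],[0.4,[0,0,0],[0,0,-0.106]],[0.4,[0,0,0],[0,0,-0.106]]]' ; done
python3 - <<'E'
from h import *
go(ch(-.148,0,.1),-98.96)
E
```

```text
wrist_force: [-0.2, -0.0, 0.2]
width: 0.0552
grip_force: 0.0
wrist_force: [0.5, -0.2, 1.2]
width: 0.0268
grip_force: 0.0
wrist_force: [0.6, -0.1, -0.1]
width: 0.0262
grip_force: 0.0
wrist_force: [0.1, -0.3, -0.2]
width: 0.0261
grip_force: 0.0
wrist_force: [0.3, 0.2, -0.3]
width: 0.0265
grip_force: 0.0
time_s: 3.15
position: [0.4446, -0.0295, 0.2223]
orientation: [1.32, -2.85, -0.0]
wrist_force: [-0.1, -0.4, -0.0]
width: 0.0263
grip_force: 0.0
time_s: 3.65
position: [0.4446, -0.0296, 0.2223]
orientation: [2.05, -2.38, -0.001]
wrist_force: [-0.0, 0.8, -0.8]
width: 0.0261
grip_force: 0.0
t 3.65 at [ 0.4446 -0.0296  0.2223] phi -98.5 w 0.0261 F [-0.   0.8 -0.8]
 turn share [ 0.    -0.     0.008] rows 0.05304009472726011
 after turn, mm [ -0.9  -0.4 122.3]
 before turn, mm [ -0.9  -0.5 122.3]
```

Run:
```python
from h import *
im,c,o=cam('wrist')
for P in [ch(-.148,.047,.086),ch(-.148,-.047,.086),ch(-.114,.126,.086),ch(-.114,-.126,.086)]:
    p=proj(P,c,o);print(p.round(1));cv2.drawMarker(im,tuple(int(x) for x in p.round()),(0,0,255),0,8)
cv2.imwrite('pics/w1.png',im)
```

```text
[319.8 237.5]
[320.6 145.5]
[289.4 301.3]
[285.5  64.4]
```

View pics/w1.png

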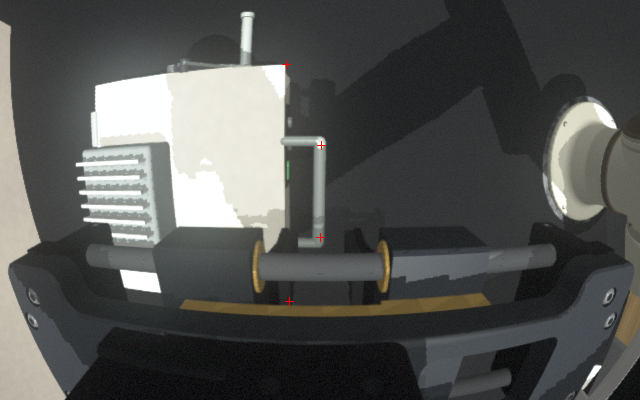

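```bash
python3 -m pendant '[[0.4,[0,0,1],[0,0,0]],[0.4,[0,0,1],[0,0,0]],[0.4,[0,0,1],[0,0,0]],[0.4,[0,0,1],[0,0,0]],[0.4,[0,0,1],[0,0,0]]]' 25|grep -v ori
python3 -m pendant '[[0.4,[0,0,1],[0,0,0]],[0.4,[0,0,1],[0,0,0]],[0.4,[0,0,0.5],[0,0,0]],[1,[0,0,0],[0,0,0]],[1,[0,0,0],[0,0,0]]]' |grep -v ori
python3 -m pendant '[[1,[0,0,0],[0,0,0]],[1,[0,0,0],[0,0,0]],[1,[0,0,0],[0,0,0]],[1,[0,0,0],[0,0,0]],[1,[0,0,0],[0,0,0]]]' |grep -v ori
python3 - <<'E'
import numpy as np
# arc increments (tool y = -dx_ch, tool z=-dz), shares of 20mm
th=np.concatenate([np.linspace(0,1.48,26)])
x=-.258*np.cos(th);z=.258*np.sin(th)
for i in range(25): print(round(-(x[i+1]-x[i])/.02,2),round(-(z[i+1]-z[i])/.02,2),end=' | ')
E
```

```text
time_s: 4.2
position: [0.4448, -0.0296, 0.1218]
wrist_force: [0.0, 0.5, -0.1]
width: 0.0259
grip_force: 0.0
time_s: 4.7
position: [0.4454, -0.0295, 0.073]
wrist_force: [0.4, 0.4, 0.9]
width: 0.017
grip_force: 0.0
time_s: 5.2
position: [0.4466, -0.0294, 0.0734]
wrist_force: [4.8, -3.0, -0.4]
width: 0.0111
grip_force: 25.0
-0.02 -0.76 | -0.07 -0.76 | -0.11 -0.76 | -0.16 -0.75 | -0.2 -0.74 | -0.24 -0.72 | -0.29 -0.71 | -0.33 -0.69 | -0.37 -0.67 | -0.41 -0.65 | -0.44 -0.62 | -0.48 -0.59 | -0.51 -0.56 | -0.55 -0.53 | -0.58 -0.5 | -0.61 -0.46 | -0.63 -0.43 | -0.66 -0.39 | -0.68 -0.35 | -0.7 -0.31 | -0.72 -0.27 | -0.73 -0.22 | -0.74 -0.18 | -0.75 -0.14 | -0.76 -0.09 |
```

```bash
python3 -m pendant '[[1,[0,-0.02,-0.76],[0,0,0]],[1,[0,-0.07,-0.76],[0,0,0]],[1,[0,-0.11,-0.76],[0,0,0]],[1,[0,-0.16,-0.75],[0,0,0]],[1,[0,-0.2,-0.74],[0,0,0]]]' 25|grep -v ori
python3 -m pendant '[[1,[0,-0.24,-0.72],[0,0,0]],[1,[0,-0.29,-0.71],[0,0,0]],[1,[0,-0.33,-0.69],[0,0,0]],[1,[0,-0.37,-0.67],[0,0,0]],[1,[0,-0.41,-0.65],[0,0,0]]]' |grep -v ori
python3 -m pendant '[[1,[0,-0.44,-0.62],[0,0,0]],[1,[0,-0.48,-0.59],[0,0,0]],[1,[0,-0.51,-0.56],[0,0,0]],[1,[0,-0.55,-0.53],[0,0,0]],[1,[0,-0.58,-0.5],[0,0,0]]]' |grep -v ori
python3 - <<'E'
from h import *
im,c,o=cam('scene');cv2.imwrite('pics/s1.png',im)
p=o['position'];q=R.from_euler('z',-YAW).apply(p-O);print(q)
th=np.arctan2(q[2]+.0126-.086,.11-q[0]);print('theta',th,np.hypot(q[2]+.0126-.086,.11-q[0]))
E
```

```text
time_s: 5.7
position: [0.4574, -0.0312, 0.1485]
wrist_force: [8.8, -2.9, -8.4]
width: 0.0109
grip_force: 25.0
time_s: 6.2
position: [0.4872, -0.0362, 0.2155]
wrist_force: [4.4, -1.2, -9.0]
width: 0.0109
grip_force: 25.0
time_s: 6.7
position: [0.534, -0.044, 0.2717]
wrist_force: [-9.6, 1.8, 2.8]
width: 0.0112
grip_force: 25.0
[-0.05794067 -0.00127041  0.27171763]
theta 0.8681474059846136 0.25987295035592106
```

```bash
python3 -m pendant '[[1,[0,-0.61,-0.46],[0,0,0]],[1,[0,-0.63,-0.43],[0,0,0]],[1,[0,-0.66,-0.39],[0,0,0]],[1,[0,-0.68,-0.35],[0,0,0]],[1,[0,-0.7,-0.31],[0,0,0]]]' 25|grep -v ori
python3 -m pendant '[[1,[0,-0.72,-0.27],[0,0,0]],[1,[0,-0.73,-0.22],[0,0,0]],[1,[0,-0.74,-0.18],[0,0,0]],[1,[0,-0.75,-0.14],[0,0,0]],[1,[0,-0.5,-0.06],[0,0,0]]]' |grep -v ori
cat > th.py <<'E'
from h import *
o=manip.get_obs();p=o['position'];q=R.from_euler('z',-YAW).apply(p-O)
th=np.arctan2(q[2]+.0126-.086,.11-q[0]);print('theta',th.round(4),np.hypot(q[2]+.0126-.086,.11-q[0]).round(4),q.round(4),o['wrist_force'].round(1))
E
python3 th.py
```

```text
time_s: 7.25
position: [0.6004, -0.055, 0.3137]
wrist_force: [-7.3, -1.8, 7.2]
width: 0.0113
grip_force: 25.0
time_s: 7.75
position: [0.6705, -0.0665, 0.3312]
wrist_force: [-4.1, -4.1, 7.6]
width: 0.0115
grip_force: 25.0
theta 1.4567 0.2595 [ 0.0804 -0.0022  0.3312] [-4.1 -4.1  7.6]
```

```bash
python3 -m pendant '[[1,[0,-0.25,0],[0,0,0]],[1,[0,0,0],[0,0,0]],[1,[0,0,0],[0,0,0]],[1,[0,0,0],[0,0,0]],[1,[0,0,0],[0,0,0]]]' |grep -v ori
python3 th.py
python3 - <<'E'
from h import *
im,c,o=cam('scene')
print([proj(ch(x,-.17,z),c).round() for x,z in [(.07,.121),(.02,.051)]])
cv2.imwrite('pics/s2.png',cv2.resize(im[150:300,220:420],None,fx=4,fy=4,interpolation=cv2.INTER_CUBIC))
E
```

```text
time_s: 8.25
position: [0.6759, -0.0674, 0.3316]
wrist_force: [-0.8, -5.7, 6.2]
width: 0.0106
grip_force: 25.0
theta 1.4779 0.2593 [ 0.0859 -0.0023  0.3316] [-0.8 -5.7  6.2]
[array([318., 282.]), array([304., 282.])]
```

View pics/s2.png

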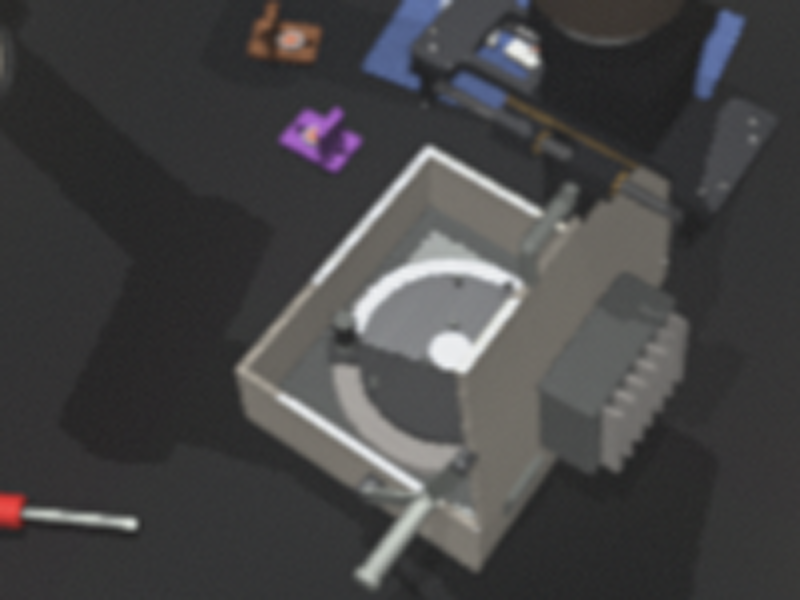

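```bash
python3 -m pendant '[[1,[0,0.2,0.02],[0,0,0]],[1,[0,0.2,0.02],[0,0,0]],[1,[0,0.2,0.02],[0,0,0]],[1,[0,0.2,0.03],[0,0,0]],[1,[0,0,0],[0,0,0]]]' |grep -v ori
python3 th.py
python3 -m pendant '[[1,[0,0.2,0.03],[0,0,0]],[1,[0,0.1,0.02],[0,0,0]],[1,[0,0,0],[0,0,0]],[1,[0,0,0],[0,0,0]],[1,[0,0,0],[0,0,0]]]' |grep -v ori
python3 th.py
python3 - <<'E'
from h import *
c=manip.get_calibration('scene')
for y in (-.141,-.203):print([proj(ch(x,y,z),c).round(1) for x,z in [(.07,.121),(.056,.129),(.03,.136)]])
im,c,o=cam('scene')
cv2.imwrite('pics/s3.png',cv2.resize(im[220:310,280:380],None,fx=6,fy=6,interpolation=cv2.INTER_CUBIC))
E
```

```text
time_s: 8.8
position: [0.6599, -0.0648, 0.3295]
wrist_force: [-0.9, -5.0, 5.3]
width: 0.0111
grip_force: 25.0
theta 1.4147 0.2592 [ 0.0697 -0.0021  0.3295] [-0.9 -5.   5.3]
time_s: 9.3
position: [0.6555, -0.064, 0.3287]
wrist_force: [1.1, -5.9, 4.5]
width: 0.0111
grip_force: 25.0
theta 1.3971 0.2592 [ 0.0652 -0.0021  0.3287] [ 1.1 -5.9  4.5]
[array([324.3, 273.9]), array([320.1, 270. ]), array([312.2, 263.9])]
[array([310.9, 292.3]), array([306.5, 288.3]), array([298.4, 281.9])]
```

View pics/s3.png

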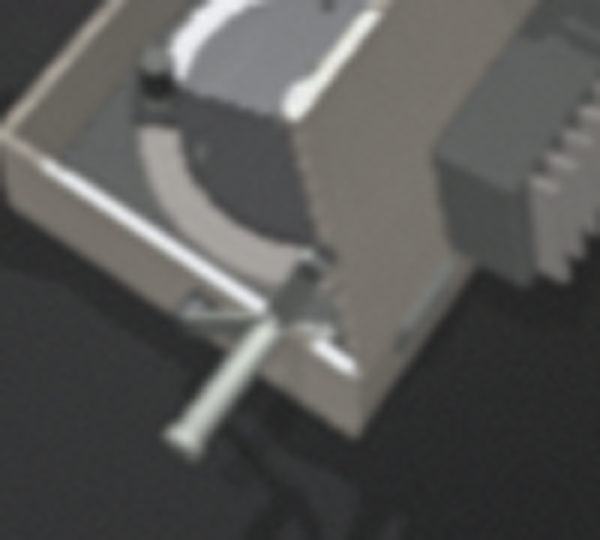

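```bash
python3 -m pendant '[[1,[0,0.1,0.02],[0,0,0]],[1,[0,0.1,0.02],[0,0,0]],[1,[0,0,0],[0,0,0]],[1,[0,0,0],[0,0,0]],[1,[0,0,0],[0,0,0]]]' |grep -v ori
python3 th.py
```

```text
time_s: 9.85
position: [0.6537, -0.0621, 0.327]
wrist_force: [8.0, -3.8, 2.3]
width: 0.0116
grip_force: 25.0
theta 1.3879 0.2579 [ 0.0631 -0.0005  0.327 ] [ 8.  -3.8  2.3]
```

```bash
python3 -m pendant '[[0.3,[0,0,0],[0,0,0]],[0.3,[0,0,0],[0,0,0]],[0.3,[0,0,-0.3],[0,0,0]],[0.3,[0,0,-1],[0,0,0]],[0.3,[0,0,-1],[0,0,0]]]' |grep -v ori
for i in 1 2 3 4; do python3 -m pendant '[[0,[-0.79,0.685,0.2],[0,0,0]],[0,[-0.79,0.685,0.2],[0,0,0]],[0,[-0.79,0.685,0.3],[0,0,0]],[0,[-0.79,0.685,0.3],[0,0,0]],[0,[-0.79,0.685,0.3],[0,0,0]]]' |grep -E 'pos|force'; done
for i in 1 2; do python3 -m pendant '[[0,[0,0,0],[0,0,-0.14]],[0,[0,0,0],[0,0,-0.14]],[0,[0,0,0],[0,0,-0.14]],[0,[0,0,0],[0,0,-0.14]],[0,[0,0,0],[0,0,-0.14]]]' |grep -E 'pos|force'; done
python3 - <<'E'
from h import *
im,c,o=cam('wrist');cv2.imwrite('pics/w2.png',im);go([.43,.29,.25],0,o)
im,c,o=cam('scene');cv2.imwrite('pics/s4.png',im)
E
```

```text
time_s: 10.35
position: [0.6496, -0.0608, 0.3707]
wrist_force: [0.6, -0.3, 0.1]
width: 0.0302
grip_force: 0.0
position: [0.5935, 0.0282, 0.3445]
wrist_force: [-0.0, -0.0, 0.4]
grip_force: 0.0
position: [0.5377, 0.1164, 0.3186]
wrist_force: [-0.3, -0.1, -0.9]
grip_force: 0.0
position: [0.4821, 0.2046, 0.2927]
wrist_force: [-0.7, 0.2, 0.5]
grip_force: 0.0
position: [0.4265, 0.2928, 0.2667]
wrist_force: [0.1, -0.5, -0.5]
grip_force: 0.0
position: [0.427, 0.2921, 0.2668]
wrist_force: [0.4, 0.2, -0.2]
grip_force: 0.0
position: [0.427, 0.2921, 0.2668]
wrist_force: [-0.0, -0.6, 0.4]
grip_force: 0.0
t 13.35 at [0.427  0.2921 0.2668] phi -14.41 w 0.0435 F [-0.  -0.6  0.4]
 turn share [ 0.002  0.003 -0.24 ] rows 1.6774073492022168
 after turn, mm [ 3.   2.1 16.8]
 before turn, mm [ 3.4  1.2 16.8]
```

View pics/w2.png

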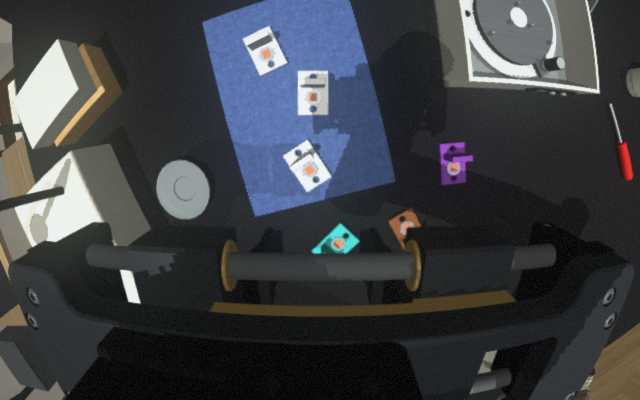

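```bash
cat >> h.py <<'E'
def carriers(im,c,o,zt=.011,amin=150,dbg=None):
    hsv=cv2.cvtColor(im,cv2.COLOR_BGR2HSV)
    H,S,V=cv2.split(hsv)
    org=((H<20)&(S>90)&(V>120)).astype(np.uint8)
    w=((S<75)&(V>110)).astype(np.uint8)|org
    w=cv2.morphologyEx(w,cv2.MORPH_OPEN,np.ones((3,3)))
    out=[]
    for k in cv2.findContours(w,cv2.RETR_EXTERNAL,cv2.CHAIN_APPROX_NONE)[0]:
        if cv2.contourArea(k)<amin: continue
        m=np.zeros_like(w);cv2.drawContours(m,[cv2.convexHull(k)],-1,1,-1)
        if (m&org).sum()<8 or cv2.contourArea(k)>12000: continue
        oy,ox=np.nonzero(m&org);oc=(ox.mean(),oy.mean())
        out.append((k,m,oc))
        C=onz(oc,zt,c,o)
        # outline corners on plate plane
        r=cv2.minAreaRect(np.array([onz(p[0],zt,c,o)[:2]*1000 for p in k],np.float32))
        print('orange',np.round(oc,1),C.round(4),'rect',np.round(r[0],1),np.round(r[1],1),round(r[2],1))
        d=(m&(1-w)).astype(np.uint8)
        dark=(m>0)&(V<95)
        n,l,st,ce=cv2.connectedComponentsWithStats(dark.astype(np.uint8))
        for i in range(1,n):
            if st[i,4]>=6: print('   dark',st[i,4],ce[i].round(1),onz(ce[i],zt,c,o)[:2].round(4))
    return out
E
python3 - <<'E'
from h import *
im,c,o=cam('wrist');carriers(im,c,o)
E
```

```text
orange [403.6 222.8] [0.3247 0.1933 0.011 ] rect [322.  190.9] [35.7 38.8] 16.1
   dark 27 [402.4 218.1] [0.3323 0.1937]
   dark 51 [409.9 230.5] [0.3101 0.1859]
orange [626.3 159.8] [ 0.3116 -0.3276  0.011 ] rect [ 310.2 -329.2] [88.8 31.8] 17.6
orange [309.5 169.8] [0.4338 0.3054 0.011 ] rect [439.6 307.7] [62.1 43.5] 18.1
orange [ 74.5 122.1] [0.6269 0.6691 0.011 ] rect [626.8 673.8] [ 15.  128.2] 17.1
orange [312.  97.] [0.5284 0.2767 0.011 ] rect [533.7 274.6] [41.3 60.2] 75.1
orange [91.2 71.6] [0.6929 0.6071 0.011 ] rect [696.5 609.4] [108.9  15.7] 16.8
orange [265.2  54. ] [0.6039 0.322  0.011 ] rect [608.7 323. ] [62.3 41.9] 10.4
```

```bash
python3 -m pendant '[[0,[0,0,0.9],[0,0,-0.14]],[0,[0,0,1],[0,0,-0.14]],[0,[0,0,1],[0,0,-0.14]],[0,[0,0,1],[0,0,-0.12]],[0,[0,0,1],[0,0,0]]]' |grep -E 'pos|force'
python3 - <<'E'
from h import *
a=np.radians(18);go(np.array([.4396,.3077,0])-.035*np.array([np.cos(a),np.sin(a),0])+[0,0,.14],18)
E
```

```text
position: [0.4278, 0.2923, 0.1685]
wrist_force: [0.9, -0.1, -0.1]
grip_force: 0.0
t 14.0 at [0.4278 0.2923 0.1685] phi 17.56 w 0.0432 F [ 0.9 -0.1 -0.1]
 turn share [ 0.     0.001 -0.007] rows 0.05071940919225044
 after turn, mm [-19.  -11.   28.5]
 before turn, mm [-19.1 -10.8  28.5]
```

```bash
python3 -m pendant '[[0,[-0.95,-0.55,1],[0,0,0]],[0,[0,0,0.4],[0,0,0]],[0,[0,0,0],[0,0,0]],[0,[0,0,0],[0,0,0]],[0,[0,0,0],[0,0,0]]]' |grep -E 'pos|force'
python3 - <<'E'
from h import *
im,c,o=cam('wrist');carriers(im,c,o);cv2.imwrite('pics/w3.png',cv2.resize(im[20:230,180:460],None,fx=2.8,fy=2.8))
E
```

```text
position: [0.4078, 0.298, 0.1424]
wrist_force: [-0.3, -0.3, -0.2]
grip_force: 0.0
orange [612.4 337.3] [ 0.3099 -0.3346  0.011 ] rect [ 309.2 -336. ] [92.5 35.9] 17.2
orange [381.2  81.8] [0.5285 0.2762 0.011 ] rect [533.5 274.2] [42.8 61.7] 75.5
orange [358.8   0.9] [0.6007 0.3206 0.011 ] rect [591.9 319.5] [27.1 41.1] 10.9
```

View pics/w3.png

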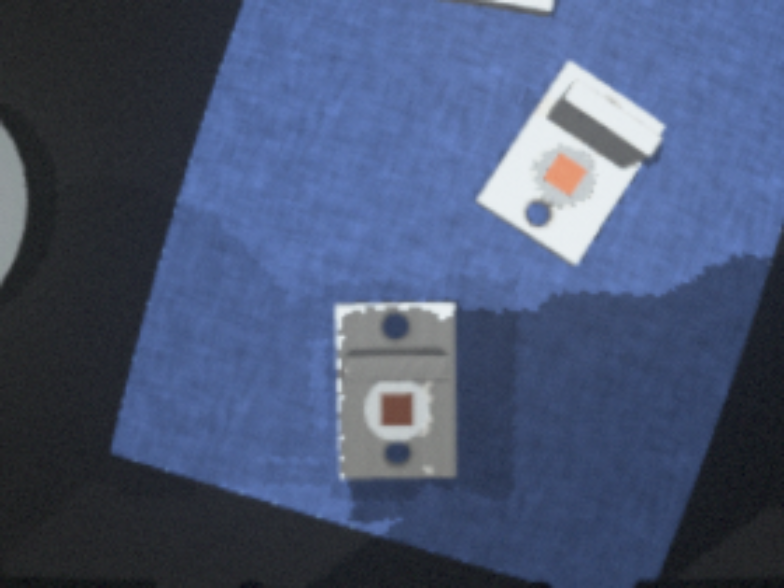

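```bash
cat >> h.py <<'E'
def hp(p1,p2,zt,c,o,off=(180,20),s=2.8):
    """p1: tab-side hole, p2: other"""
    a,b=[onz((p[0]/s+off[0]-.3,p[1]/s+off[1]-.3),zt,c,o) for p in (p1,p2)]
    d=a-b;print('holes',a.round(4),b.round(4),'len',np.linalg.norm(d).round(4),'mid',((a+b)/2).round(4),'alpha',np.degrees(np.arctan2(d[1],d[0])).round(2))
    al=np.arctan2(d[1],d[0]);return (a+b)/2,al
E
python3 - <<'E'
from h import *
o=manip.get_obs();c=manip.get_calibration('wrist')
m,a=hp((396,325),(398,453),.011,c,o)
t=m+.011*np.array([np.cos(a),np.sin(a),0]);t[2]=.003+.014
go(t,np.degrees(a))
E
```

```text
holes [0.4609 0.3142 0.011 ] [0.4192 0.3003 0.011 ] len 0.044 mid [0.4401 0.3072 0.011 ] alpha 18.5
t 14.55 at [0.4077 0.2979 0.1423] phi 17.59 w 0.0432 F [ 0.1 -0.5 -0.1]
 turn share [-0.001 -0.002 -0.015] rows 0.10632358446617021
 after turn, mm [ 44.6   1.4 125.3]
 before turn, mm [ 44.4   0.8 125.4]
```

```bash
python3 -m pendant '[[-0.1,[1,0.07,0],[0,0,-0.015]],[-0.1,[1,0,0],[0,0,0]],[-0.1,[0.23,0,1],[0,0,0]],[-0.1,[0,0,1],[0,0,0]],[-0.1,[0,0,1],[0,0,0]]]' 30|grep -E 'pos|force'
python3 -m pendant '[[-0.1,[0,0,1],[0,0,0]],[-0.1,[0,0,1],[0,0,0]],[-0.1,[0,0,1],[0,0,0]],[-0.1,[0,0,0.27],[0,0,0]],[1,[0,0,0],[0,0,0]]]' |grep -E 'pos|force'
python3 -m pendant '[[1,[0,0,0],[0,0,0]],[1,[0,0,0],[0,0,0]],[1,[0,0,0],[0,0,0]],[1,[0,0,0],[0,0,0]],[1,[0,0,0],[0,0,0]]]' |grep -E 'pos|force|wid'
python3 - <<'E'
from h import *
a=np.radians(18.5);go([.4401+.011*np.cos(a),.3072+.011*np.sin(a),.017],18.5)
E
```

```text
position: [0.4506, 0.3102, 0.0813]
wrist_force: [0.2, 0.4, -0.3]
grip_force: 0.0
position: [0.45, 0.3098, 0.0157]
wrist_force: [0.6, 0.1, 0.8]
grip_force: 0.0
position: [0.4505, 0.3107, 0.0172]
wrist_force: [-0.5, 0.8, 6.6]
width: 0.0311
grip_force: 30.0
t 16.05 at [0.4505 0.3107 0.0172] phi 18.57 w 0.0311 F [-0.5  0.8  6.6]
 turn share [-0.001 -0.002  0.001] rows 0.015952715102177165
 after turn, mm [-0.   0.   0.2]
 before turn, mm [-0.   0.   0.2]
```

```bash
for i in 1 2; do python3 -m pendant '[[1,[0,0,-0.8],[0,0,0.1326]],[1,[0,0,-0.8],[0,0,0.1326]],[1,[0,0,-0.8],[0,0,0.1326]],[1,[0,0,-0.8],[0,0,0.1326]],[1,[0,0,-0.8],[0,0,0.1326]]]' |grep -E 'pos|force'; done
python3 - <<'E'
from h import *
a=np.radians(120);go(ch(.103*np.cos(a),.103*np.sin(a),.16),-68.96)
E
```

```text
position: [0.4491, 0.3094, 0.096]
wrist_force: [0.7, 0.1, -1.2]
grip_force: 30.0
position: [0.4491, 0.3094, 0.1759]
wrist_force: [-0.5, -0.4, -1.1]
grip_force: 30.0
t 17.05 at [0.4491 0.3094 0.1759] phi -61.37 w 0.0317 F [-0.5 -0.4 -1.1]
 turn share [ 0.002 -0.     0.126] rows 0.8830082140824606
 after turn, mm [285.2  -3.2  15.9]
 before turn, mm [283.2  34.5  16. ]
```

```bash
python3 -m pendant '[[1,[0,0,0],[0,0,0.126]],[1,[0.95,0,0],[0,0,0]],[1,[0.95,0,0],[0,0,0]],[1,[0.95,0,0],[0,0,0]],[1,[0.95,0,0],[0,0,0]]]' |grep -E 'pos|force'
for i in 1 2; do python3 -m pendant '[[1,[0.95,0,0],[0,0,0]],[1,[0.95,0,0],[0,0,0]],[1,[0.95,0,0],[0,0,0]],[1,[0.95,0,0],[0,0,0]],[1,[0.95,0,0],[0,0,0]]]' |grep -E 'pos|force'; done
python3 -m pendant '[[1,[0.95,-0.16,0.8],[0,0,0]],[1,[0,0,0],[0,0,0]],[1,[0,0,0],[0,0,0]],[1,[0,0,0],[0,0,0]],[1,[0,0,0],[0,0,0]]]' |grep -E 'pos|force'
python3 - <<'E'
from h import *
a=np.radians(120)
im,c,o=cam('wrist');go(ch(.033*np.cos(a),.033*np.sin(a),.16),-68.96,o)
for an in (120,-120,0):
  for r in (.022,.066):
    an_=np.radians(an);print(an,r,(proj(ch(r*np.cos(an_),r*np.sin(an_),.046),c,o)).round(1))
print(proj(ch(0,0,.034),c,o),proj(ch(-.072,-.0415,.075),c,o))
cv2.imwrite('pics/w4.png',cv2.resize(im[0:260,180:500],None,fx=2.3,fy=2.3))
E
```

```text
position: [0.4769, 0.2381, 0.1752]
wrist_force: [0.3, 0.1, -2.1]
grip_force: 30.0
position: [0.5116, 0.1497, 0.1753]
wrist_force: [0.3, -0.3, -1.1]
grip_force: 30.0
position: [0.5463, 0.0614, 0.1752]
wrist_force: [0.0, 0.5, -0.9]
grip_force: 30.0
position: [0.5568, 0.0465, 0.1605]
wrist_force: [0.0, 0.5, -1.0]
grip_force: 30.0
t 19.05 at [0.5568 0.0465 0.1605] phi -68.53 w 0.0318 F [ 0.   0.5 -1. ]
 turn share [-0.001  0.     0.007] rows 0.05014118766456419
 after turn, mm [71.2  3.   0.5]
 before turn, mm [71.2  3.5  0.5]
120 0.022 [324.8 107. ]
120 0.066 [324.3 156.1]
-120 0.022 [346.7  70.9]
-120 0.066 [389.   49.6]
0 0.022 [303.4  70.4]
0 0.066 [261.1  48.2]
[324.81063053  84.13146293] [427.02665758  83.49236324]
```

View pics/w4.png

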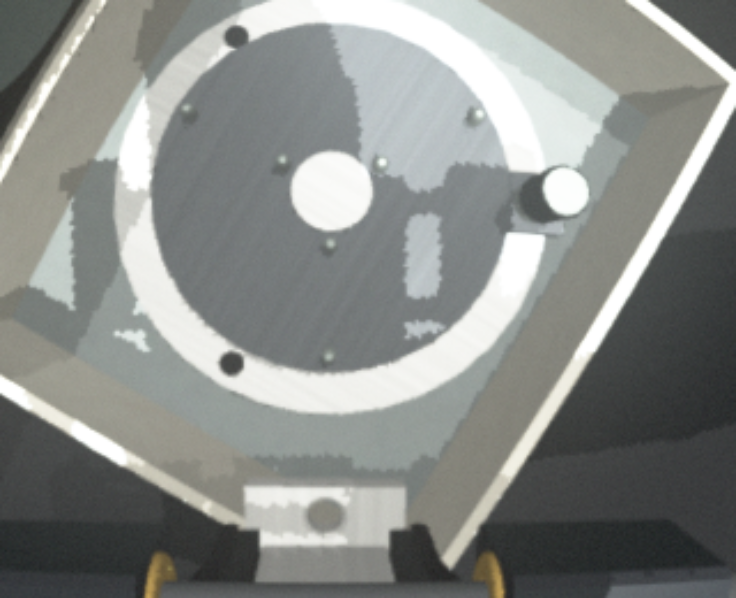

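Run:
```python
from h import *
c=manip.get_calibration('wrist');o=manip.get_obs()
M=R.from_rotvec(o['orientation']);p=np.array(o['position'])
f=lambda u,v:(u/2.3+180-.3,v/2.3-.3)
h=p+M.apply([.011,0,.006]);print('held hole pred',proj(h,c,o),'seen',f(324,515),'tool xy seen',M.inv().apply(onz(f(324,515),h[2],c,o)-p)*1000)
pix={(120,.022):(330,243),(120,.066):(328,357),(-120,.022):(381,162),(-120,.066):(477,115),(0,.022):(282,159),(0,.066):(188,110)}
A=[];W=[]
for (an,r),q in pix.items():
    A.append([r*np.cos(np.radians(an)),r*np.sin(np.radians(an))]);W.append(onz(f(*q),.046,c,o)[:2]);print(an,r,W[-1].round(4),'pred',ch(*A[-1]).round(4)[:2])
A=np.array(A);W=np.array(W);a=A-A.mean(0);b=W-W.mean(0)
th=np.arctan2((a[:,0]*b[:,1]-a[:,1]*b[:,0]).sum(),(a*b).sum());print('yaw',np.degrees(th),'centre',W.mean(0)-R.from_euler('z',th).apply([*A.mean(0),0])[:2])
print('knob',onz(f(565,192),.075,c,o))
```

```text
held hole pred [320.50276075 224.75497902] seen (320.5695652173913, 223.61304347826086) tool xy seen [11.69180654  0.03829401  5.99993259]
120 0.022 [ 0.5854 -0.0321] pred [ 0.5835 -0.0313]
120 0.066 [0.5698 0.0094] pred [0.5677 0.0098]
-120 0.022 [ 0.579  -0.0691] pred [ 0.5776 -0.0689]
-120 0.066 [ 0.5515 -0.1023] pred [ 0.5499 -0.1031]
0 0.022 [ 0.6146 -0.0562] pred [ 0.6131 -0.0552]
0 0.066 [ 0.6566 -0.0627] pred [ 0.6566 -0.0621]
yaw -9.51629417634557 centre [ 0.59280317 -0.0521699 ]
knob [ 0.51526318 -0.08117133  0.075     ]
```

```bash
sed -i 's/^O=.*/O=np.array([.5927,-.0521,0]);YAW=-.1625/' h.py
python3 - <<'E'
from h import *
go([.5813,-.0212,.048],-69.4)
E
```

```text
t 19.1 at [0.5568 0.0465 0.1605] phi -68.53 w 0.0315 F [-0.2  0.5 -1.5]
 turn share [-0.001  0.     0.015] rows 0.10172221235232844
 after turn, mm [ 72.    0.9 112.5]
 before turn, mm [ 72.    2.1 112.5]
```

```bash
python3 -m pendant '[[1,[0.9,0.05,0],[0,0,0.015]],[1,[0.9,0,0],[0,0,0]],[1,[0.9,0,0],[0,0,0]],[1,[0.9,0,0],[0,0,0]],[1,[0,0,0.9],[0,0,0]]]' |grep -E 'pos|force'
python3 -m pendant '[[1,[0,0,1],[0,0,0]],[1,[0,0,1],[0,0,0]],[1,[0,0,1],[0,0,0]],[1,[0,0,0.2],[0,0,0]],[1,[0,0,0],[0,0,0]]]' |grep -E 'pos|force'
python3 -m pendant '[[1,[0,0,0.35],[0,0,0]],[1,[0,0,0.35],[0,0,0]],[1,[0,0,0.35],[0,0,0]],[1,[0,0,0],[0,0,0]],[1,[0,0,0],[0,0,0]]]' |grep -E 'pos|force'
python3 - <<'E'
from h import *
go([.5813,-.0212,.048],-69.4)
E
```

```text
position: [0.5837, -0.0227, 0.1444]
wrist_force: [0.3, 0.3, -1.3]
grip_force: 30.0
position: [0.5812, -0.0216, 0.0778]
wrist_force: [1.2, -0.2, -1.4]
grip_force: 30.0
position: [0.5814, -0.022, 0.0568]
wrist_force: [-0.6, 0.5, -0.2]
grip_force: 30.0
t 20.6 at [ 0.5814 -0.022   0.0568] phi -69.48 w 0.0315 F [-0.6  0.5 -0.2]
 turn share [ 0.    -0.    -0.001] rows 0.00963194623169406
 after turn, mm [-0.7 -0.2  8.8]
 before turn, mm [-0.7 -0.2  8.8]
```

```bash
python3 -m pendant '[[1,[-0.03,0,0.15],[0,0,0]],[1,[0,0,0.15],[0,0,0]],[1,[0,0,0.12],[0,0,0]],[1,[0,0,0.04],[0,0,0]],[1,[0,0,0],[0,0,0]]]' |grep -E 'pos|force'
```

```text
position: [0.5811, -0.0213, 0.0482]
wrist_force: [-2.3, 1.0, 2.2]
grip_force: 30.0
```

```bash
python3 -m pendant '[[0,[0,0,0],[0,0,0]],[0,[0,0,0],[0,0,0]],[0,[0,0,-0.5],[0,0,0]],[0,[0,0,-1],[0,0,0]],[0,[0,0,-1],[0,0,0]]]' |grep -E 'pos|force'
python3 -m pendant '[[0,[0,0,-1],[0,0,0]],[0,[0,0,-1],[0,0,0]],[0,[0,0,-1],[0,0,0]],[0,[0,0,0],[0,0,0]],[0,[0,0,0],[0,0,0]]]' |grep -E 'pos|force'
python3 - <<'E'
from h import *
go([.643,.329,.16],-169.6)
im,c,o=cam('wrist');cv2.imwrite('pics/w5.png',im)
im,c,o=cam('scene');cv2.imwrite('pics/s5.png',im)
E
```

```text
position: [0.5812, -0.0214, 0.0986]
wrist_force: [-0.2, 0.0, 0.5]
grip_force: 0.0
position: [0.5812, -0.0213, 0.1583]
wrist_force: [-0.3, 0.7, -1.3]
grip_force: 0.0
t 22.1 at [ 0.5812 -0.0213  0.1583] phi -69.5 w 0.0435 F [-0.3  0.7 -1.3]
 turn share [-1.000e-03  1.000e-03  1.668e+00] rows 11.653406418612331
 after turn, mm [-124.   333.3   -1.7]
 before turn, mm [-306.4 -180.6   -1.5]
```

```bash
python3 -m pendant '[[0,[0,1,0],[0,0,0]],[0,[0,1,0],[0,0,0]],[0,[-0.957,-0.69,0],[0,0,0]],[0,[-0.957,-0.69,0],[0,0,0]],[0,[-0.957,-0.69,0],[0,0,0]]]' |grep -E 'pos|force'
for i in 1 2; do python3 -m pendant '[[0,[-0.957,-0.69,0],[0,0,0]],[0,[-0.957,-0.69,0],[0,0,0]],[0,[-0.957,-0.69,0],[0,0,0]],[0,[-0.957,-0.69,0],[0,0,0]],[0,[-0.957,-0.69,0],[0,0,0]]]' |grep -E 'pos|force';done
python3 -m pendant '[[0,[-0.957,-0.69,0],[0,0,0]],[0,[-0.957,-0.69,0],[0,0,0]],[0,[-0.957,-0.69,0],[0,0,0]],[0,[0,0,0],[0,0,0.139]],[0,[0,0,0],[0,0,0.139]]]' |grep -E 'pos|force'
for i in 1 2; do python3 -m pendant '[[0,[0,0,0],[0,0,0.139]],[0,[0,0,0],[0,0,0.139]],[0,[0,0,0],[0,0,0.139]],[0,[0,0,0],[0,0,0.139]],[0,[0,0,0],[0,0,0.139]]]' |grep -E 'pos|force';done
python3 - <<'E'
from h import *
go([.643,.329,.14],-169.6)
im,c,o=cam('wrist');cv2.imwrite('pics/w6.png',cv2.resize(im[20:250,150:490],None,fx=2.3,fy=2.3));carriers(im,c,o)
E
```

```text
position: [0.5619, 0.0333, 0.1568]
wrist_force: [0.1, 0.5, 0.5]
grip_force: 0.0
position: [0.5932, 0.1476, 0.1565]
wrist_force: [0.9, 0.2, -0.2]
grip_force: 0.0
position: [0.6245, 0.2617, 0.1567]
wrist_force: [0.3, 0.4, 0.1]
grip_force: 0.0
position: [0.6428, 0.33, 0.156]
wrist_force: [0.2, -0.3, 0.3]
grip_force: 0.0
position: [0.6429, 0.329, 0.1565]
wrist_force: [0.8, 0.1, -0.5]
grip_force: 0.0
position: [0.6429, 0.329, 0.1565]
wrist_force: [0.4, 0.0, 0.4]
grip_force: 0.0
t 25.2 at [0.6429 0.329  0.1565] phi -169.92 w 0.044 F [0.4 0.  0.4]
 turn share [-0.001 -0.002 -0.005] rows 0.03680816141549883
 after turn, mm [-0.1 -0.1 16.5]
 before turn, mm [-0.1 -0.  16.5]
orange [586.1 222.2] [0.6188 0.7067 0.011 ] rect [618.9 823.6] [303.9 100.8] 77.6
   dark 141 [621.4 216.9] [0.5966 0.8024]
   dark 507 [610.4 255.6] [0.6619 0.8093]
orange [321. 151.] [0.6036 0.3221 0.011 ] rect [609.4 322.6] [61.3 41. ] 10.7
orange [288.2  69.2] [0.5282 0.276  0.011 ] rect [533.8 273.2] [45.9 61.7] 75.7
```

View pics/w6.png

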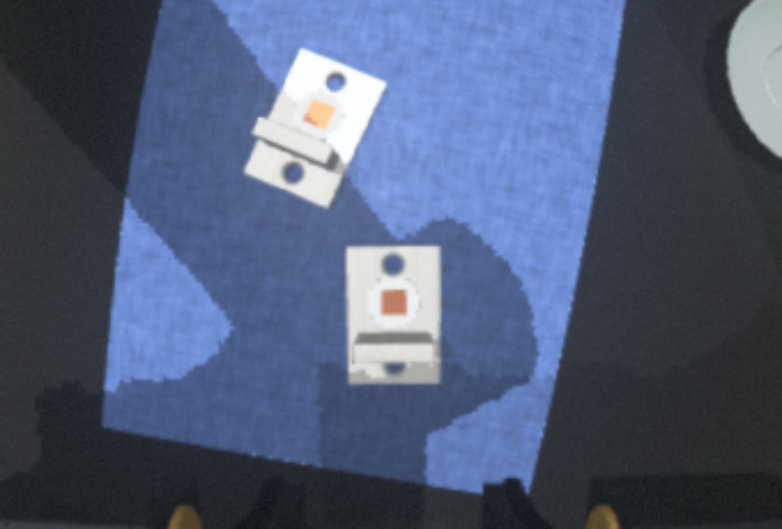

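Run:
```python
from h import *
o=manip.get_obs();c=manip.get_calibration('wrist')
f=lambda u,v:onz((u/2.3+150-.3,v/2.3+20-.3),.011,c,o)
def m(h,orr,cor):
    q=np.array([f(*x) for x in cor]);ctr=q.mean(0)   # far pair then tab pair
    d=q[2:].mean(0)-q[:2].mean(0);al=np.arctan2(d[1],d[0]);u=np.array([np.cos(al),np.sin(al),0])
    print('corners ctr',ctr.round(4),'len',np.linalg.norm(d).round(4),'al',np.degrees(al).round(1),'from hole',(f(*h)+.022*u).round(4),'from orange',(f(*orr)+.007*u).round(4))
    return ctr,al
m((392,264),(394,301),[(347,247),(440,247),(348,383),(440,383)])
m((336,81),(319,114),[(303,48),(386,82),(244,173),(329,207)])
go(np.array([.6099,.3228,.017])+.011*np.array([np.cos(.185),np.sin(.185),0]),-169.4)
```

```text
corners ctr [0.6094 0.3232 0.011 ] len 0.0597 al 10.1 from hole [0.6091 0.3224 0.011 ] from orange [0.61   0.3234 0.011 ]
corners ctr [0.5337 0.2759 0.011 ] len 0.0604 al -14.5 from hole [0.5337 0.2757 0.011 ] from orange [0.5348 0.2749 0.011 ]
t 25.25 at [0.6429 0.3291 0.1565] phi -170.13 w 0.0436 F [ 0.1  0.4 -0.2]
 turn share [-0.001 -0.002 -0.012] rows 0.08535336891066275
 after turn, mm [ 2.260e+01 -1.000e-01  1.395e+02]
 before turn, mm [ 22.3  -0.3 139.5]
```

```bash
python3 -m pendant '[[-0.1,[0.58,0,1],[0,0,-0.007]],[-0.1,[0.58,0,1],[0,0,0]],[-0.1,[0,0,1],[0,0,0]],[-0.1,[0,0,1],[0,0,0]],[-0.1,[0,0,1],[0,0,0]]]' |grep -E 'pos|force'
python3 -m pendant '[[-0.1,[0,0,1],[0,0,0]],[-0.1,[0,0,0.95],[0,0,0]],[-0.1,[0,0,0],[0,0,0]],[1,[0,0,0],[0,0,0]],[1,[0,0,0],[0,0,0]]]' |grep -E 'pos|force'
python3 -m pendant '[[1,[0,0,0],[0,0,0]],[1,[0,0,0],[0,0,0]],[1,[0,0,0],[0,0,0]],[1,[0,0,0],[0,0,0]],[1,[0,0,-0.8],[0,0,0.1]]]' |grep -E 'pos|force|wid'
python3 -m pendant '[[1,[0,0,-1],[0,0,-0.1]],[1,[0,0,-1],[0,0,-0.14]],[1,[0,0,-1],[0,0,-0.14]],[1,[0,0,-1],[0,0,-0.14]],[1,[0,0,-1],[0,0,-0.14]]]' |grep -E 'pos|force|wid'
python3 - <<'E'
from h import *
r=.033+.07;a=np.radians(-120)
go(ch(.103*np.cos(a),.103*np.sin(a),.16),-129)
print(ch(.033*np.cos(a),.033*np.sin(a),.048))
E
```

```text
position: [0.62, 0.3247, 0.0563]
wrist_force: [-0.1, 0.1, -0.3]
grip_force: 0.0
position: [0.6212, 0.3252, 0.0199]
wrist_force: [0.3, -0.6, -0.3]
grip_force: 0.0
position: [0.6185, 0.3234, 0.0324]
wrist_force: [0.1, -0.9, -1.8]
width: 0.0315
grip_force: 30.0
position: [0.6196, 0.3241, 0.1346]
wrist_force: [-0.6, -0.1, -1.3]
width: 0.0313
grip_force: 30.0
t 27.25 at [0.6196 0.3241 0.1346] phi -135.22 w 0.0313 F [-0.6 -0.1 -1.3]
 turn share [ 0.001 -0.002 -0.104] rows 0.7242879386106111
 after turn, mm [ 412.3 -215.2  -25.4]
 before turn, mm [ 386.6 -258.6  -24.8]
[ 0.57179372 -0.07763287  0.048     ]
```

```bash
python3 -m pendant '[[1,[0,0,0],[0,0,-0.1]],[1,[0.974,-0.306,0],[0,0,0]],[1,[0.974,-0.306,0],[0,0,0]],[1,[0.974,-0.306,0],[0,0,0]],[1,[0.974,-0.306,0],[0,0,0]]]' |grep -E 'pos|force'
for i in 1 2; do python3 -m pendant '[[1,[0.974,-0.306,0],[0,0,0]],[1,[0.974,-0.306,0],[0,0,0]],[1,[0.974,-0.306,0],[0,0,0]],[1,[0.974,-0.306,0],[0,0,0]],[1,[0.974,-0.306,0],[0,0,0]]]' |grep -E 'pos|force';done
python3 -m pendant '[[1,[0.974,-0.306,0],[0,0,0]],[1,[0.974,-0.306,0],[0,0,0]],[1,[0,0,0],[0,0,0]],[1,[0,0,0],[0,0,0]],[1,[0,0,0],[0,0,0]]]' |grep -E 'pos|force'
python3 - <<'E'
from h import *
go([.5720,-.0774,.048],-129.4)
im,c,o=cam('wrist');M=R.from_rotvec(o['orientation']);
print(M.inv().apply([onz((320,100),.046,c,o)-o['position']]))
cv2.imwrite('pics/w7.png',cv2.resize(im[20:250,150:490],None,fx=2.3,fy=2.3))
E
```

```text
position: [0.5886, 0.2478, 0.1338]
wrist_force: [0.2, 0.3, -1.1]
grip_force: 30.0
position: [0.5501, 0.1532, 0.1341]
wrist_force: [0.8, -0.8, -1.0]
grip_force: 30.0
position: [0.5121, 0.0583, 0.1347]
wrist_force: [0.0, -0.3, -1.6]
grip_force: 30.0
position: [0.4979, 0.0221, 0.1349]
wrist_force: [-0.2, -0.6, -0.0]
grip_force: 30.0
t 29.25 at [0.4979 0.0221 0.1349] phi -129.53 w 0.0315 F [-0.2 -0.6 -0. ]
 turn share [-0.     0.001 -0.002] rows 0.015362256401312483
 after turn, mm [  29.8 -120.4   86.9]
 before turn, mm [  29.6 -120.4   87. ]
[[ 0.0865508  -0.00068346  0.08885729]]
```

View pics/w7.png

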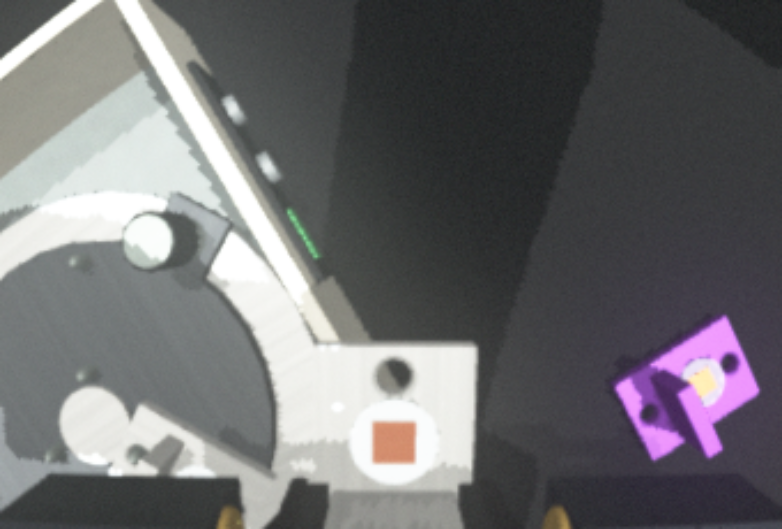

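Run:
```python
from h import *
o=manip.get_obs();c=manip.get_calibration('wrist');M=R.from_rotvec(o['orientation']);p=np.array(o['position'])
f=lambda u,v,z:onz((u/2.3+150-.3,v/2.3+20-.3),z,c,o)
print('held hole tool',M.inv().apply(f(394,376,p[2]-.006)-p)*1000)
a,b=f(81,262,.046),f(88,377,.046);print(a,b,(a+b)/2,np.linalg.norm(a-b))
print('knob',f(148,241,.075))
```

```text
held hole tool [3.51870200e+01 1.24361373e-02 5.98243979e+00]
[ 0.54776033 -0.1004831   0.046     ] [ 0.57592015 -0.06678018  0.046     ] [ 0.56184024 -0.08363164  0.046     ] 0.04391881696277011
knob [ 0.51465461 -0.08117239  0.075     ]
```

```bash
python3 -m pendant '[[1,[0.24,-1,0.2],[0,0,0]],[1,[0.24,-1,0.2],[0,0,0]],[1,[0.24,-1,0.2],[0,0,0]],[1,[0.24,-1,0.2],[0,0,0]],[1,[0.24,-1,0.2],[0,0,0]]]' |grep -E 'pos|force'
python3 -m pendant '[[1,[0.24,-1,0.2],[0,0,0]],[1,[0,0,0],[0,0,0]],[1,[0,0,0],[0,0,0]],[1,[0,0,0],[0,0,0]],[1,[0,0,0],[0,0,0]]]' |grep -E 'pos|force'
python3 - <<'E'
from h import *
go([.5726,-.0766,.064],-129.4)
im,c,o=cam('wrist');cv2.imwrite('pics/w8.png',cv2.resize(im[20:250,150:490],None,fx=2.3,fy=2.3))
E
```

```text
position: [0.5602, -0.0603, 0.1144]
wrist_force: [-1.0, 1.0, 0.1]
grip_force: 30.0
position: [0.5714, -0.0759, 0.111]
wrist_force: [-0.2, 0.2, -1.0]
grip_force: 30.0
t 30.3 at [ 0.5714 -0.0759  0.111 ] phi -129.48 w 0.0318 F [-0.2  0.2 -1. ]
 turn share [-0.     0.    -0.001] rows 0.009227791299317709
 after turn, mm [-0.2 -1.3 47. ]
 before turn, mm [-0.2 -1.3 47. ]
```

```bash
python3 -m pendant '[[1,[-0.01,-0.07,0.8],[0,0,0]],[1,[0,0,0.8],[0,0,0]],[1,[0,0,0.75],[0,0,0]],[1,[0,0,0],[0,0,0]],[1,[0,0,0],[0,0,0]]]' |grep -E 'pos|force'
python3 -m pendant '[[1,[0,0,0.15],[0,0,0]],[1,[0,0,0.15],[0,0,0]],[1,[0,0,0.1],[0,0,0]],[1,[0,0,0],[0,0,0]],[1,[0,0,0],[0,0,0]]]' |grep -E 'pos|force'
python3 - <<'E'
from h import *
go([.5726,-.0766,.048],-129.4)
E
```

```text
position: [0.573, -0.0772, 0.0641]
wrist_force: [0.1, 0.8, -1.1]
grip_force: 30.0
position: [0.5729, -0.0775, 0.0558]
wrist_force: [-0.2, -0.5, -1.1]
grip_force: 30.0
t 31.35 at [ 0.5729 -0.0775  0.0558] phi -129.55 w 0.0318 F [-0.2 -0.5 -1.1]
 turn share [-0.     0.    -0.002] rows 0.017029446126202837
 after turn, mm [-0.5  0.8  7.8]
 before turn, mm [-0.5  0.8  7.8]
```

```bash
python3 -m pendant '[[1,[0,0,0.15],[0,0,0]],[1,[0,0,0.12],[0,0,0]],[1,[0,0,0.05],[0,0,0]],[1,[0,0,0],[0,0,0]],[1,[0,0,0],[0,0,0]]]' |grep -E 'pos|force'
python3 -m pendant '[[1,[0,0,0.05],[0,0,0]],[1,[0,0,0],[0,0,0]],[1,[0,0,0],[0,0,0]],[1,[0,0,0],[0,0,0]],[1,[0,0,0],[0,0,0]]]' |grep -E 'pos|force'
```

```text
position: [0.5731, -0.0776, 0.0511]
wrist_force: [-2.8, 0.5, 9.7]
grip_force: 30.0
position: [0.5732, -0.0777, 0.051]
wrist_force: [-4.3, 0.6, 13.1]
grip_force: 30.0
```

```bash
sed -i 's/def go(P,phi=None,o=None):/def go(P,phi=None,o=None,tilt=0):/; s/^        rv=(M.inv/        T=T*R.from_euler("y",tilt,degrees=True);rv=(M.inv/' h.py
python3 -m pendant '[[0,[0,0,0],[0,0,0]],[0,[0,0,0],[0,0,0]],[0,[0,0,-0.5],[0,0,0]],[0,[0,0,-1],[0,0,0]],[0,[0,0,-1],[0,0,0]]]' |grep -E 'pos|force'
python3 -m pendant '[[0,[-0.1,1,-0.5],[0,0,0]],[0,[-0.2,1,-0.5],[0,0,0]],[0,[-0.2,1,-0.5],[0,0,0]],[0,[-0.2,1,0],[0,0,0]],[0,[-0.2,1,0],[0,0,0]]]' |grep -E 'pos|force'
python3 - <<'E'
from h import *
go([.568,.267,.15],-194.5)
im,c,o=cam('wrist');cv2.imwrite('pics/w9.png',cv2.resize(im[20:250,0:400],None,fx=2,fy=2))
E
```

```text
position: [0.5727, -0.0776, 0.0988]
wrist_force: [0.4, 0.5, -0.2]
grip_force: 0.0
position: [0.507, 0.0007, 0.1292]
wrist_force: [-0.6, 0.3, 0.3]
grip_force: 0.0
t 33.35 at [0.507  0.0007 0.1292] phi -129.55 w 0.0433 F [-0.6  0.3  0.3]
 turn share [-0.000e+00  1.000e-03  1.082e+00] rows 7.560535818053745
 after turn, mm [  7.7 273.1 -20.8]
 before turn, mm [-244.2  122.6  -20.6]
```

View pics/w9.png

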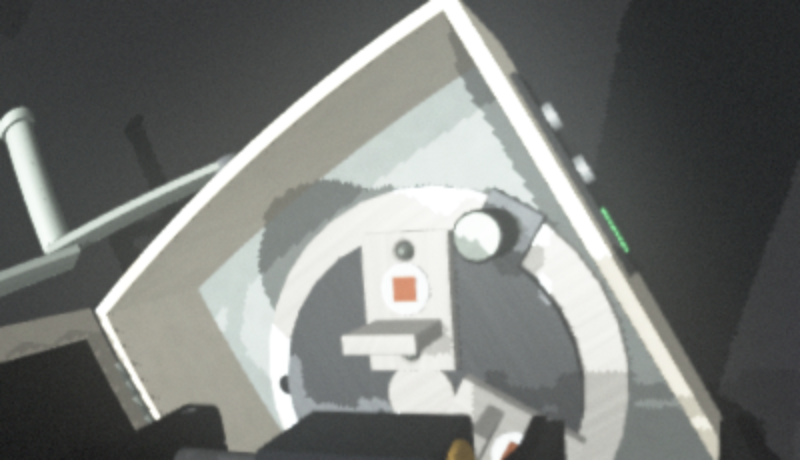

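```bash
for i in 1 2; do python3 -m pendant '[[0,[-0.94,0.47,-0.1],[0,0,0]],[0,[-0.94,0.47,-0.1],[0,0,0]],[0,[-0.94,0.47,-0.1],[0,0,0]],[0,[-0.94,0.47,-0.1],[0,0,0]],[0,[-0.94,0.47,-0.1],[0,0,0]]]' |grep -E 'pos|force';done
python3 -m pendant '[[0,[-0.94,0.47,0],[0,0,0]],[0,[-0.94,0.47,0],[0,0,0]],[0,[-0.94,0.47,0],[0,0,0]],[0,[0,0,0],[0,0,0.135]],[0,[0,0,0],[0,0,0.135]]]' |grep -E 'pos|force'
python3 -m pendant '[[0,[0,0,0],[0,0,0.135]],[0,[0,0,0],[0,0,0.135]],[0,[0,0,0],[0,0,0.135]],[0,[0,0,0],[0,0,0.135]],[0,[0,0,0],[0,0,0.135]]]' |grep -E 'pos|force'
python3 -m pendant '[[0,[0,0,0],[0,0,0.135]],[0,[0,0,0],[0,0,0]],[0,[0,0,0],[0,0,0]],[0,[0,0,0],[0,0,0]],[0,[0,0,0],[0,0,0]]]' |grep -E 'pos|force'
python3 - <<'E'
from h import *
go([.568,.267,.15],-194.5)
im,c,o=cam('wrist');cv2.imwrite('pics/w10.png',im);carriers(im,c,o)
E
```

```text
position: [0.5312, 0.1032, 0.1388]
wrist_force: [0.6, 0.6, 0.1]
grip_force: 0.0
position: [0.5547, 0.2066, 0.1485]
wrist_force: [0.1, 0.2, 0.4]
grip_force: 0.0
position: [0.5686, 0.268, 0.1478]
wrist_force: [0.2, -0.7, -0.1]
grip_force: 0.0
position: [0.5687, 0.2672, 0.1481]
wrist_force: [-0.0, 0.9, -0.5]
grip_force: 0.0
position: [0.5686, 0.2665, 0.1483]
wrist_force: [0.9, -0.7, -0.6]
grip_force: 0.0
t 35.9 at [0.5686 0.2665 0.1483] phi 165.73 w 0.0431 F [ 0.9 -0.7 -0.6]
 turn share [-0.    -0.     0.004] rows 0.026474020713402064
 after turn, mm [ 0.7  0.4 -1.7]
 before turn, mm [ 0.7  0.4 -1.7]
orange [592.4 177.9] [0.6365 0.6241 0.011 ] rect [705.3 710.3] [303.1 171.9] 34.5
   dark 183 [605.8 250.6] [0.7626 0.67  ]
orange [320.2 150. ] [0.5284 0.276  0.011 ] rect [533.8 274.8] [41.6 60. ] 75.6
orange [133.   72.2] [0.388  0.1025 0.011 ] rect [386.4 103.7] [22.  16.8] 66.2
```

```bash
python3 - <<'E'
from h import *
go([.5476,.2712,.08],-194.4,tilt=-20)
E
python3 -m pendant '[[-0.1,[0,0,0],[0,-0.111,0]],[-0.1,[0,0,0],[0,-0.111,0]],[-0.1,[0,0,0],[0,-0.111,0]],[-0.1,[0,0,0],[0,0,0]],[-0.1,[0,0,0],[0,0,0]]]' |grep -E 'pos|force'
python3 - <<'E'
from h import *
go([.5476,.2712,.08],-194.4,tilt=-20)
E
```

```text
t 35.95 at [0.5686 0.2664 0.1483] phi 165.7 w 0.0436 F [-0.2 -0.6  0.7]
 turn share [ 0.    -0.333  0.002] rows 2.328627934817638
 after turn, mm [43.6 -0.6 56.9]
 before turn, mm [21.5 -0.5 68.3]
position: [0.5686, 0.2655, 0.1486]
wrist_force: [0.3, 0.3, -0.1]
grip_force: 0.0
t 36.45 at [0.5686 0.2655 0.1486] phi 165.67 w 0.0482 F [ 0.3  0.3 -0.1]
 turn share [-0.001 -0.008  0.001] rows 0.05419639585548187
 after turn, mm [43.9  0.2 57. ]
 before turn, mm [43.4  0.4 57.4]
```

```bash
python3 -m pendant '[[-0.1,[0.73,0.01,0.95],[0,-0.008,0]],[-0.1,[0.73,0,0.95],[0,0,0]],[-0.1,[0.73,0,0.95],[0,0,0]],[-0.1,[0,0,0],[0,0,0]],[-0.1,[0,0,0],[0,0,0]]]' |grep -E 'pos|force'
python3 -m pendant '[[-0.1,[0.256,0,0.705],[0,0,0]],[-0.1,[0.256,0,0.705],[0,0,0]],[-0.1,[0.256,0,0.705],[0,0,0]],[-0.1,[0.256,0,0.705],[0,0,0]],[-0.1,[0,0,0],[0,0,0]]]' |grep -E 'pos|force'
python3 - <<'E'
from h import *
go([.5476,.2712,.020],-194.4,tilt=-20)
E
```

```text
position: [0.5589, 0.2689, 0.0932]
wrist_force: [-0.4, 0.6, 0.8]
grip_force: 0.0
position: [0.5635, 0.266, 0.0423]
wrist_force: [0.0, 0.5, -0.6]
grip_force: 0.0
t 37.45 at [0.5635 0.266  0.0423] phi 167.02 w 0.048 F [ 0.   0.5 -0.6]
 turn share [-0.002 -0.071  0.023] rows 0.49764475329377983
 after turn, mm [23.3  1.1 15.2]
 before turn, mm [22.1  1.7 16.9]
```

```bash
python3 -c "
from h import *
print(manip.get_obs()['qpos'].round(3))"
```

```text
[ 0.776  0.482 -0.573  0.583 -0.439 -3.096]
```

```bash
python3 -m pendant '[[-0.1,[0,0,-0.5],[0,0.067,0]],[-0.1,[0,0,-0.5],[0,0,0]],[-0.1,[0,0,0],[0,0,0]],[-0.1,[0,0,0],[0,0,0]],[-0.1,[0,0,0],[0,0,0]]]' |grep -E 'pos|force'
python3 - <<'E'
from h import *
print(manip.get_obs()['qpos'].round(3))
go([.5461,.2716,.019],-194.4,tilt=-12)
E
```

```text
position: [0.5599, 0.267, 0.0633]
wrist_force: [-0.3, -0.6, -0.2]
grip_force: 0.0
[ 0.785  0.466 -0.456  0.352 -0.57  -2.875]
t 37.95 at [0.5599 0.267  0.0633] phi 166.98 w 0.0479 F [-0.3 -0.6 -0.2]
 turn share [-0.004  0.006  0.023] rows 0.15718002882460091
 after turn, mm [23.4  1.  40.3]
 before turn, mm [23.6  1.7 40.1]
```

```bash
python3 -m pendant '[[-0.1,[0.58,0.05,0.2],[0,0,0.023]],[-0.1,[0.59,0,0.2],[0,0.006,0]],[-0.1,[0,0,0.5],[0,0,0]],[-0.1,[0,0,0.5],[0,0,0]],[-0.1,[0,0,0],[0,0,0]]]' |grep -E 'pos|force'
python3 - <<'E'
from h import *
print(manip.get_obs()['qpos'].round(3))
go([.5461,.2716,.019],-194.4,tilt=-12)
E
```

```text
position: [0.5436, 0.2713, 0.029]
wrist_force: [-0.3, -0.3, 0.2]
grip_force: 0.0
[ 0.803  0.499 -0.525  0.403 -0.483 -2.979]
t 38.45 at [0.5436 0.2713 0.029 ] phi 165.54 w 0.048 F [-0.3 -0.3  0.2]
 turn share [-0.006 -0.002 -0.001] rows 0.04227360812582638
 after turn, mm [-0.3  0.9 10.3]
 before turn, mm [-0.3  1.  10.3]
```

```bash
python3 -m pendant '[[-0.1,[0,0.05,0.3],[-0.006,0,0]],[-0.1,[0,0,0.22],[0,0,0]],[-0.1,[0,0,0],[0,0,0]],[1,[0,0,0],[0,0,0]],[1,[0,0,0],[0,0,0]]]' |grep -E 'pos|force'
python3 -m pendant '[[1,[0,0,0],[0,0,0]],[1,[0,0,0],[0,0,0]],[1,[0,0,0],[0,0,0]],[1,[0,0,0],[0,0,0]],[1,[0,0,0],[0,0,0]]]' |grep -E 'pos|force|wid'
python3 - <<'E'
from h import *
print(manip.get_obs()['qpos'].round(3))
go([.5461,.2716,.019],-194.4,tilt=-12)
E
python3 -m pendant '[[1,[-0.2,0,-0.98],[0,0,0]],[1,[-0.2,0,-0.98],[0,0,0]],[1,[-0.2,0,-0.98],[0,0,0]],[1,[-0.2,0,-0.98],[0,0,0]],[1,[-0.2,0,-0.98],[0,0,0]]]' |grep -E 'pos|force|wid'
```

```text
position: [0.5466, 0.273, 0.0212]
wrist_force: [-0.1, 0.3, -0.7]
grip_force: 0.0
position: [0.5465, 0.273, 0.0212]
wrist_force: [-0.7, 0.4, 2.5]
width: 0.0316
grip_force: 30.0
[ 0.798  0.511 -0.534  0.421 -0.451 -2.994]
t 39.45 at [0.5465 0.273  0.0212] phi 165.53 w 0.0316 F [-0.7  0.4  2.5]
 turn share [ 0.003 -0.    -0.001] rows 0.02312160458907969
 after turn, mm [ 0.5 -1.4  2.1]
 before turn, mm [ 0.5 -1.4  2.1]
position: [0.5451, 0.2725, 0.1211]
wrist_force: [0.3, -0.4, -1.1]
width: 0.0316
grip_force: 30.0
```

Run:
```python
from h import *
im,c,o=cam('wrist');p=np.array(o['position']);M=R.from_rotvec(o['orientation']).as_matrix()
u=np.array([M[0,0],M[1,0],0]);u/=np.linalg.norm(u);v=np.array([u[1],-u[0],0])
h=p+.0355*u;h[2]=p[2]-.0102;q=proj(h,c,o);print('pred',q)
x,y=q.round().astype(int);g=cv2.cvtColor(im,cv2.COLOR_BGR2GRAY)[y-16:y+17,x-16:x+17]
m=(g<g.max()*.62).astype(np.uint8)
n,l,st,ce=cv2.connectedComponentsWithStats(m)
for i in range(1,n):
    if st[i,4]>15:
        w=onz(ce[i]+[x-16,y-16],h[2],c,o)-p;print(st[i],ce[i]+[x-16,y-16],'ahead',w@u*1000,'side',w@v*1000)
cv2.imwrite('pics/w11.png',im)
```

```text
pred [321.11948156 181.02220171]
[  9  10  14  10 110] [320.36363636 179.38181818] ahead 36.46095428778498 side -0.40880846982284813
```

Run:
```python
from h import *
go([.53,-.05,.125],-189.3,tilt=-12)
```

```text
t 40.0 at [0.547  0.2742 0.125 ] phi 165.51 w 0.0319 F [1.5 0.6 2.1]
 turn share [-0.01   0.003 -0.085] rows 0.59073153281165
 after turn, mm [ -34.9 -322.6    7.4]
 before turn, mm [ -63.2 -318.2   10.9]
```

```bash
python3 -m pendant '[[1,[0,0,0],[-0.01,0.003,-0.085]],[1,[-0.105,-0.95,0.02],[0,0,0]],[1,[-0.105,-0.95,0.02],[0,0,0]],[1,[-0.105,-0.95,0.02],[0,0,0]],[1,[-0.105,-0.95,0.02],[0,0,0]]]' |grep -E 'pos|force'
for i in 1 2; do python3 -m pendant '[[1,[-0.105,-0.95,0.02],[0,0,0]],[1,[-0.105,-0.95,0.02],[0,0,0]],[1,[-0.105,-0.95,0.02],[0,0,0]],[1,[-0.105,-0.95,0.02],[0,0,0]],[1,[-0.105,-0.95,0.02],[0,0,0]]]' |grep -E 'pos|force';done
python3 -m pendant '[[1,[-0.105,-0.95,0.02],[0,0,0]],[1,[-0.105,-0.95,0.02],[0,0,0]],[1,[-0.105,-0.95,0.02],[0,0,0]],[1,[0,0,0],[0,0,0]],[1,[0,0,0],[0,0,0]]]' |grep -E 'pos|force|wid'
python3 - <<'E'
from h import *
go([.6494,-.0614,.11],-189.3,tilt=-12)
im,c,o=cam('wrist');p=np.array(o['position']);M=R.from_rotvec(o['orientation']).as_matrix()
u=np.array([M[0,0],M[1,0],0]);u/=np.linalg.norm(u);v=np.array([u[1],-u[0],0])
h=p+.0355*u;h[2]=p[2]-.0102;q=proj(h,c,o)
x,y=q.round().astype(int);g=cv2.cvtColor(im,cv2.COLOR_BGR2GRAY)[y-16:y+17,x-16:x+17]
n,l,st,ce=cv2.connectedComponentsWithStats((g<g.max()*.62).astype(np.uint8))
for i in range(1,n):
    if st[i,4]>15:
        w=onz(ce[i]+[x-16,y-16],h[2],c,o)-p;print(st[i],'ahead',w@u*1000,'side',w@v*1000)
cv2.imwrite('pics/w12.png',im)
E
```

```text
position: [0.5412, 0.194, 0.1209]
wrist_force: [-0.0, -0.2, -0.8]
grip_force: 30.0
position: [0.5366, 0.0989, 0.1221]
wrist_force: [-0.3, 0.1, -1.3]
grip_force: 30.0
position: [0.5315, 0.0035, 0.1227]
wrist_force: [0.1, 0.2, -1.1]
grip_force: 30.0
position: [0.5288, -0.0528, 0.1232]
wrist_force: [0.4, 0.8, 0.0]
width: 0.0318
grip_force: 30.0
t 42.0 at [ 0.5288 -0.0528  0.1232] phi 170.64 w 0.0318 F [0.4 0.8 0. ]
 turn share [-0.005 -0.003 -0.001] rows 0.032188266380690916
 after turn, mm [-115.    11.    37.9]
 before turn, mm [-115.1   11.3   37.4]
[  0   0  33   4 100] ahead 44.142018366454124 side -0.2700645162298727
[  6   8  18  16 216] ahead 35.868469350120414 side -0.6713046308108369
```

```bash
python3 -m pendant '[[1,[-0.96,0.09,0.2],[-0.005,-0.003,0]],[1,[-0.96,0.09,0.2],[0,0,0]],[1,[-0.96,0.09,0.2],[0,0,0]],[1,[-0.96,0.09,0.2],[0,0,0]],[1,[-0.96,0.09,0.2],[0,0,0]]]' |grep -E 'pos|force'
python3 -m pendant '[[1,[-0.96,0.09,0.2],[0,0,0]],[1,[0,0,0],[0,0,0]],[1,[0,0,0],[0,0,0]],[1,[0,0,0],[0,0,0]],[1,[0,0,0],[0,0,0]]]' |grep -E 'pos|force'
python3 - <<'E'
from h import *
print(manip.get_obs()['qpos'].round(2))
go([.6494,-.0614,.068],-189.3,tilt=-12)
E
```

```text
position: [0.6281, -0.0581, 0.1231]
wrist_force: [0.1, -0.5, -1.3]
grip_force: 30.0
position: [0.6462, -0.06, 0.1234]
wrist_force: [0.3, -0.5, -1.3]
grip_force: 30.0
[ 0.19  0.41 -0.28  0.11 -0.69 -2.  ]
t 43.05 at [ 0.6462 -0.06    0.1234] phi 170.75 w 0.0316 F [ 0.3 -0.5 -1.3]
 turn share [ 0.001 -0.001  0.001] rows 0.007419489659747666
 after turn, mm [ 8.2 -0.9 54.9]
 before turn, mm [ 8.1 -0.9 54.9]
```

```bash
python3 -m pendant '[[1,[0.1,-0.045,0.69],[0,0,0]],[1,[0.1,0,0.69],[0,0,0]],[1,[0.1,0,0.69],[0,0,0]],[1,[0.1,0,0.67],[0,0,0]],[1,[0,0,0],[0,0,0]]]' |grep -E 'pos|force'
python3 -m pendant '[[1,[0.02,0,0.1],[0,0,0]],[1,[0.02,0,0.1],[0,0,0]],[1,[0.02,0,0.1],[0,0,0]],[1,[0.02,0,0.1],[0,0,0]],[1,[0,0,0],[0,0,0]]]' |grep -E 'pos|force'
python3 - <<'E'
from h import *
go([.6494,-.0614,.0522],-189.3,tilt=-12)
E
```

```text
position: [0.6484, -0.0618, 0.0661]
wrist_force: [0.2, -0.1, -1.9]
grip_force: 30.0
position: [0.6502, -0.0617, 0.0599]
wrist_force: [0.1, -0.5, -1.6]
grip_force: 30.0
t 44.05 at [ 0.6502 -0.0617  0.0599] phi 170.73 w 0.0315 F [ 0.1 -0.5 -1.6]
 turn share [ 0.001 -0.001  0.   ] rows 0.006198091457851262
 after turn, mm [2.4 0.1 7.3]
 before turn, mm [2.4 0.1 7.3]
```

```bash
python3 -m pendant '[[1,[0.05,0,0.13],[0,0,0]],[1,[0.04,0,0.13],[0,0,0]],[1,[0.02,0,0.12],[0,0,0]],[1,[0,0,0],[0,0,0]],[1,[0,0,0],[0,0,0]]]' |grep -E 'pos|force'
```

```text
position: [0.65, -0.0616, 0.0522]
wrist_force: [-0.9, 0.0, 0.7]
grip_force: 30.0
```

```bash
python3 -m pendant '[[1,[0.01,0,0.05],[0,0,0]],[1,[0,0,0],[0,0,0]],[1,[0,0,0],[0,0,0]],[0.1,[0,0,0],[0,0,0]],[0.1,[0,0,0],[0,0,0]]]' |grep -E 'pos|force|wid'
python3 -m pendant '[[0.1,[0,0,0],[0,0,0]],[0.1,[0,0,-0.5],[0,0,0]],[0.1,[0,0,-1],[0,0,0]],[0.1,[0,0,-1],[0,0,0]],[0.1,[0,0,-1],[0,0,0]]]' |grep -E 'pos|force|wid'
python3 -m pendant '[[0.1,[0.8,0,-0.5],[0,0.05,0]],[0.1,[1,0,0],[0,0.05,0]],[0.1,[1,0,0],[0,0.05,0]],[0.1,[1,0,0],[0,0.05,0]],[0.1,[1,0,0],[0,0,0]]]' |grep -E 'pos|force|wid'
python3 - <<'E'
from h import *
im,c,o=cam('wrist');cv2.imwrite('pics/w13.png',im)
im,c,o=cam('scene');cv2.imwrite('pics/s6.png',im)
im,c,o=cam('top');cv2.imwrite('pics/t6.png',im)
go(ch(-.0719,-.0415,.1),None)
E
```

```text
position: [0.6501, -0.0615, 0.051]
wrist_force: [0.4, 0.4, -0.1]
width: 0.0372
grip_force: 0.0
position: [0.6354, -0.0592, 0.1207]
wrist_force: [-0.3, -0.5, 0.3]
width: 0.0388
grip_force: 0.0
position: [0.5404, -0.0434, 0.1203]
wrist_force: [0.1, 0.2, -0.3]
width: 0.0394
grip_force: 0.0
t 46.2 at [ 0.5391 -0.0435  0.1205] phi 170.77 w 0.0392 F [-0.5 -0.4 -0.1]
 before turn, mm [ 17.6 -41.3  20.5]
```

Run:
```python
from h import *
im=cv2.imread('pics/w13.png');c=manip.get_calibration('wrist');o=manip.get_obs()
print('knob pred px',proj(ch(-.0719,-.0415,.075),c,o))
g=cv2.cvtColor(im,cv2.COLOR_BGR2GRAY)
q=proj(ch(-.0719,-.0415,.075),c,o).round().astype(int)
s=g[q[1]-18:q[1]+19,q[0]-18:q[0]+19]
n,l,st,ce=cv2.connectedComponentsWithStats((s>s.max()*.75).astype(np.uint8))
for i in range(1,n):
    if st[i,4]>60: pp=ce[i]+q-18;print(st[i],pp,onz(pp,.075,c,o).round(4))
k=ch(-.0719,-.0415);go([k[0],k[1],.048],-189.3);print(k)
```

```text
knob pred px [261.76997432 196.55536838]
[  0   0  29  37 821] [255.89037759 198.29476248] [ 0.5156 -0.0858  0.075 ]
t 46.2 at [ 0.5391 -0.0435  0.1205] phi 170.77 w 0.0392 F [-0.5 -0.4 -0.1]
 turn share [0.001 0.    0.001] rows 0.008579362903638841
 after turn, mm [ 17.6 -41.3  72.5]
 before turn, mm [ 17.7 -41.3  72.5]
[ 0.51503311 -0.08142088  0.        ]
```

```bash
python3 -m pendant '[[0.3,[0.44,-1,0],[0,0,0]],[0.3,[0.44,-1,0],[0,0,0]],[0.3,[0,-0.06,0.9],[0,0,0]],[0.3,[0,0,0.9],[0,0,0]],[0.3,[0,0,0],[0,0,0]]]' 35|grep -E 'pos|force'
python3 - <<'E'
from h import *
go([.5150,-.0813,.048],-189.3)
im,c,o=cam('wrist');cv2.imwrite('pics/w14.png',cv2.resize(im[60:260,180:460],None,fx=2.8,fy=2.8))
E
python3 -m pendant '[[0.3,[0,0,0.9],[0,0,0]],[0.3,[0,0,0.92],[0,0,0]],[0.3,[0,0,0],[0,0,0]],[1,[0,0,0],[0,0,0]],[1,[0,0,0],[0,0,0]]]' |grep -E 'pos|force|wid'
python3 -m pendant '[[1,[0,0,0],[0,0,0]],[1,[0,0,0],[0,0,0]],[1,[0,0,0],[0,0,0]],[1,[0,0,0],[0,0,0]],[1,[0,0,0],[0,0,0]]]' |grep -E 'pos|force|wid'
```

```text
position: [0.5145, -0.0818, 0.0821]
wrist_force: [0.2, -0.9, -0.5]
grip_force: 0.0
t 46.7 at [ 0.5145 -0.0818  0.0821] phi 170.7 w 0.0309 F [ 0.2 -0.9 -0.5]
 turn share [-0.    -0.004 -0.   ] rows 0.02946544516440301
 after turn, mm [-0.4  0.5 34.1]
 before turn, mm [-0.6  0.6 34.1]
position: [0.5167, -0.0813, 0.0487]
wrist_force: [-0.1, -2.7, 1.4]
width: 0.0216
grip_force: 2.0
position: [0.5164, -0.0813, 0.0486]
wrist_force: [-1.4, 0.2, 6.3]
width: 0.0193
grip_force: 35.0
```

```bash
python3 -m pendant '[[1,[0,0,-0.25],[0,0,0]],[1,[0,0,-0.25],[0,0,0]],[1,[0,0,0],[0,0,0]],[1,[0,0,0],[0,0,0]],[1,[0,0,0],[0,0,0]]]' |grep -E 'pos|force|wid'
python3 - <<'E'
from h import *
o=manip.get_obs();print(R.from_euler('z',-YAW).apply(o['position']-O).round(4))
# knob arc from -150 to 90 clockwise, 30 rows; tool x=-x_ch, tool y= +y_ch
an=np.radians(np.linspace(-150,-270,31));x=.083*np.cos(an);y=.083*np.sin(an)
print([( round(-(x[i+1]-x[i])/.02,2), round((y[i+1]-y[i])/.02,2)) for i in range(30)])
E
```

```text
position: [0.5162, -0.0811, 0.057]
wrist_force: [4.7, 0.1, -9.0]
width: 0.0195
grip_force: 35.0
[-0.0708 -0.041   0.057 ]
[(np.float64(0.14), np.float64(0.26)), (np.float64(0.12), np.float64(0.26)), (np.float64(0.1), np.float64(0.27)), (np.float64(0.08), np.float64(0.28)), (np.float64(0.06), np.float64(0.28)), (np.float64(0.04), np.float64(0.29)), (np.float64(0.02), np.float64(0.29)), (np.float64(-0.0), np.float64(0.29)), (np.float64(-0.02), np.float64(0.29)), (np.float64(-0.04), np.float64(0.29)), (np.float64(-0.06), np.float64(0.28)), (np.float64(-0.08), np.float64(0.28)), (np.float64(-0.1), np.float64(0.27)), (np.float64(-0.12), np.float64(0.26)), (np.float64(-0.14), np.float64(0.26)), (np.float64(-0.15), np.float64(0.25)), (np.float64(-0.17), np.float64(0.23)), (np.float64(-0.19), np.float64(0.22)), (np.float64(-0.2), np.float64(0.21)), (np.float64(-0.22), np.float64(0.19)), (np.float64(-0.23), np.float64(0.18)), (np.float64(-0.24), np.float64(0.16)), (np.float64(-0.25), np.float64(0.14)), (np.float64(-0.26), np.float64(0.13)), (np.float64(-0.27), np.float64(0.11)), (np.float64(-0.28), np.float64(0.09)), (np.float64(-0.28), np.float64(0.07)), (np.float64(-0.29), np.float64(0.05)), (np.float64(-0.29), np.float64(0.03)), (np.float64(-0.29), np.float64(0.01))]
```

```bash
python3 -m pendant '[[1,[0.14,0.26,-0.06],[0,0,0]],[1,[0.12,0.26,0],[0,0,0]],[1,[0.1,0.27,0],[0,0,0]],[1,[0.08,0.28,0],[0,0,0]],[1,[0.06,0.28,0],[0,0,0]]]' |grep -E 'pos|force|wid'
python3 - <<'E'
from h import *
o=manip.get_obs();q=R.from_euler('z',-YAW).apply(o['position']-O);print(q.round(4),np.hypot(*q[:2]),np.degrees(np.arctan2(q[1],q[0])))
E
```

```text
position: [0.5083, -0.0541, 0.0577]
wrist_force: [3.6, -6.4, -9.1]
width: 0.0189
grip_force: 35.0
[-0.083  -0.0157  0.0577] 0.08445565025808603 -169.31568438799238
```

```bash
cat > kn.py <<'E'
from h import *
o=manip.get_obs();q=R.from_euler('z',-YAW).apply(o['position']-O);print(q.round(4),np.hypot(*q[:2]).round(4),np.degrees(np.arctan2(q[1],q[0])).round(2),o['wrist_force'].round(1),o['wrist_torque'].round(2),round(o['width'],4))
E
python3 -m pendant '[[1,[0.04,0.29,0],[0,0,0]],[1,[0.02,0.29,0],[0,0,0]],[1,[0,0.29,0],[0,0,0]],[1,[-0.02,0.29,0],[0,0,0]],[1,[-0.04,0.29,0],[0,0,0]]]' >/dev/null; python3 kn.py
python3 -m pendant '[[1,[-0.06,0.28,0],[0,0,0]],[1,[-0.08,0.28,0],[0,0,0]],[1,[-0.1,0.27,0],[0,0,0]],[1,[-0.12,0.26,0],[0,0,0]],[1,[-0.14,0.26,0],[0,0,0]]]' >/dev/null; python3 kn.py
python3 -m pendant '[[1,[-0.15,0.25,0],[0,0,0]],[1,[-0.17,0.23,0],[0,0,0]],[1,[-0.19,0.22,0],[0,0,0]],[1,[-0.2,0.21,0],[0,0,0]],[1,[-0.22,0.19,0],[0,0,0]]]' >/dev/null; python3 kn.py
```

```text
[-0.0868  0.0116  0.0564] 0.0876 172.36 [-1.5 -5.3 -8.3] [-1.66  0.33 -0.33] 0.019
[-0.0794  0.0377  0.0556] 0.0879 154.58 [-6.7 -4.5 -6.3] [-1.01  1.46 -0.08] 0.0189
[-0.0607  0.0598  0.0556] 0.0852 135.42 [-5.4 -3.2 -6. ] [-0.69  1.66 -0.32] 0.0188
```

```bash
python3 -m pendant '[[1,[-0.23,0.2,-0.08],[0,0,0]],[1,[-0.24,0.185,0],[0,0,0]],[1,[-0.255,0.165,0],[0,0,0]],[1,[-0.265,0.15,0],[0,0,0]],[1,[-0.275,0.13,0],[0,0,0]]]' >/dev/null; python3 kn.py
python3 -m pendant '[[1,[-0.285,0.11,0],[0,0,0]],[1,[-0.29,0.085,0],[0,0,0]],[1,[-0.295,0.065,0],[0,0,0]],[1,[0,0,0],[0,0,0]],[1,[0,0,0],[0,0,0]]]' >/dev/null; python3 kn.py
python3 - <<'E'
from h import *
im,c,o=cam('wrist');cv2.imwrite('pics/w15.png',im)
im,c,o=cam('scene');cv2.imwrite('pics/s7.png',im)
im,c,o=cam('top');cv2.imwrite('pics/t7.png',im)
cv2.imwrite('pics/m1.png',np.hstack([cv2.resize(cv2.imread('pics/w15.png')[20:270,150:450],(400,333)),cv2.resize(cv2.imread('pics/s7.png')[150:300,250:430],(400,333))]))
E
```

```text
[-0.0339  0.0766  0.057 ] 0.0838 113.84 [-8.9 -3.9 -7.5] [-1.11  2.28 -0.43] 0.019
[-0.0155  0.0818  0.0571] 0.0832 100.73 [-4.1 -6.8 -8.7] [-1.66  0.9  -0.36] 0.0194
```

View pics/m1.png

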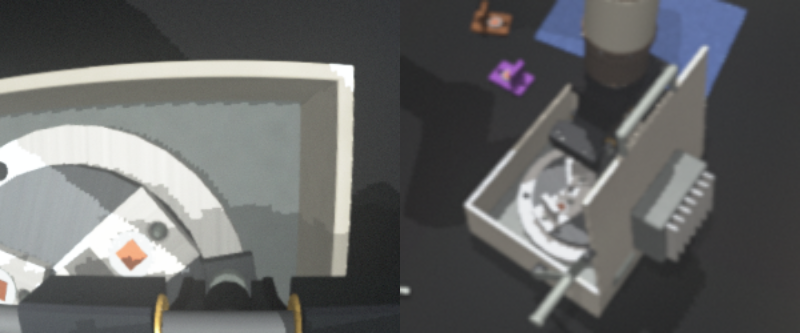

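```bash
python3 -m pendant '[[1,[-0.3,0.045,0],[0,0,0]],[1,[-0.2,0.02,0.05],[0,0,0]],[1,[0,0,0.1],[0,0,0]],[1,[0,0,0.1],[0,0,0]],[1,[0,0,0],[0,0,0]]]' >/dev/null; python3 kn.py
python3 -m pendant '[[1,[-0.05,0,0.1],[0,0,0]],[1,[-0.05,0,0],[0,0,0]],[1,[-0.05,0,0],[0,0,0]],[1,[0,0,0],[0,0,0]],[1,[0,0,0],[0,0,0]]]' >/dev/null; python3 kn.py
```

```text
[-0.0051  0.0829  0.0547] 0.083 93.51 [-7.5 -6.3  2.3] [-1.85  2.05 -0.51] 0.019
[-0.0026  0.083   0.0506] 0.083 91.81 [-4.1 -6.  -6.4] [-1.66  1.13 -0.3 ] 0.019
```

```bash
python3 -m pendant '[[1,[0,0,0.1],[0,0,0]],[1,[0,0,0.1],[0,0,0]],[1,[0,0,0],[0,0,0]],[1,[0,0,0],[0,0,0]],[1,[0,0,0],[0,0,0]]]' >/dev/null; python3 kn.py
python3 -m pendant '[[1,[-0.02,0,0.05],[0,0,0]],[1,[0,0,0.05],[0,0,0]],[1,[0,0,0],[0,0,0]],[1,[0,0,0],[0,0,0]],[1,[0,0,0],[0,0,0]]]' >/dev/null; python3 kn.py
```

```text
[-0.0012  0.083   0.0492] 0.083 90.85 [-5.9 -7.6  3.6] [-1.96  1.83 -0.42] 0.0191
[-0.0001  0.083   0.049 ] 0.083 90.07 [-7.6 -6.9 10.4] [-2.23  2.32 -0.36] 0.0193
```

```bash
python3 -m pendant '[[0.35,[0,0,0],[0,0,0]],[0.35,[0,0,0],[0,0,0]],[0.35,[0,0,0],[0,0,0]],[0.35,[0,0,-0.5],[0,0,0]],[0.35,[0,0,-1],[0,0,0]]]' |grep -E 'pos|force|wid'; 
python3 -m pendant '[[0.35,[0,0,-1],[0,0,0]],[0.35,[0,0,-1],[0,0,0]],[0.35,[0,0,-1],[0,0,0]],[0.35,[0,0,0],[0,0,0]],[0.35,[0,0,0],[0,0,0]]]' |grep -E 'pos|force|wid'; python3 kn.py
for i in 1; do python3 -m pendant '[[0.35,[-0.5,0,-1],[0,0,0]],[0.35,[-0.5,0,-1],[0,0,0]],[0.35,[-0.5,0,-1],[0,0,0]],[0.35,[0,0,0],[0,0,0]],[0.35,[0,0,0],[0,0,0]]]' |grep -E 'pos|force'; done
python3 - <<'E'
from h import *
im,c,o=cam('wrist');cv2.imwrite('pics/w16.png',im)
k=proj(ch(0,.083,.075),c,o);print('knob pred home',k,'at +7mm',proj(ch(0,.083,.082),c,o))
for an,n in ((120,'B'),(0,'A'),(-120,'C')):
  a=np.radians(an);print(n,[proj(ch(r*np.cos(a),r*np.sin(a),.046),c,o).round(1) for r in (.022,.066)])
im,c,o=cam('top');cv2.imwrite('pics/t8.png',im)
im,c,o=cam('scene');cv2.imwrite('pics/s8.png',im)
E
```

```text
position: [0.6094, 0.0333, 0.0767]
wrist_force: [-0.0, -0.0, -0.2]
width: 0.0281
grip_force: 0.0
position: [0.6103, 0.0336, 0.138]
wrist_force: [0.2, 0.3, -0.1]
width: 0.0285
grip_force: 0.0
[0.0035 0.0874 0.138 ] 0.0874 87.7 [ 0.2  0.3 -0.1] [-0.05  0.05  0.04] 0.0285
position: [0.6388, 0.0283, 0.1957]
wrist_force: [0.0, 0.9, -0.6]
grip_force: 0.0
knob pred home [316.71004041 161.59060123] at +7mm [316.61877525 162.56636845]
B [array([254.4, 148. ]), array([291.2, 125.6])]
A [array([237.9, 179.9]), array([240.6, 219.9])]
C [array([219.2, 149.1]), array([185.5, 130.1])]
```

```bash
python3 -m pendant '[[0.35,[1,0,-0.5],[0,0,0]],[0.35,[1,0,-0.5],[0,0,0]],[0.35,[1,0,0],[0,0,0]],[0.35,[1,0,0],[0,0,0]],[0.35,[1,0,0],[0,0,0]]]' |grep -E 'pos|force'
python3 -m pendant '[[0.35,[1,0,0],[0,0,0]],[0.35,[1,-0.5,0],[0,0,0]],[0.35,[1,-0.5,0],[0,0,0]],[0.35,[1,-0.5,0],[0,0,0]],[0.35,[1,-0.5,0],[0,0,0]]]' |grep -E 'pos|force'
python3 - <<'E'
from h import *
im,c,o=cam('scene');cv2.imwrite('pics/s9.png',im);cs=c
im2,ct,_=cam('top');cv2.imwrite('pics/t9.png',im2)
for z in (.075,.082):print('knob',z,'scene',proj(ch(0,.083,z),cs).round(1),'top',proj(ch(0,.083,z),ct).round(1))
w=cv2.imread('pics/w16.png')
a=cv2.resize(w[70:250,170:370],(400,360),interpolation=cv2.INTER_CUBIC);b=cv2.resize(im[170:260,260:360],(400,360),interpolation=cv2.INTER_CUBIC)
d=cv2.resize(im2[125:235,285:395],(360,360),interpolation=cv2.INTER_CUBIC)[:, :]
cv2.imwrite('pics/m2.png',np.vstack([np.hstack([a,b])[:300],np.hstack([cv2.resize(d,(300,300)),np.zeros((300,500,3),np.uint8)])]))
E
```

```text
position: [0.5392, 0.0442, 0.2163]
wrist_force: [-0.1, 0.3, 0.6]
grip_force: 0.0
position: [0.4339, 0.0204, 0.2164]
wrist_force: [-0.0, 0.0, -0.5]
grip_force: 0.0
knob 0.075 scene [347.2 212.5] top [313.1 178. ]
knob 0.082 scene [347.3 211.3] top [313.1 177.3]
```

View pics/m2.png

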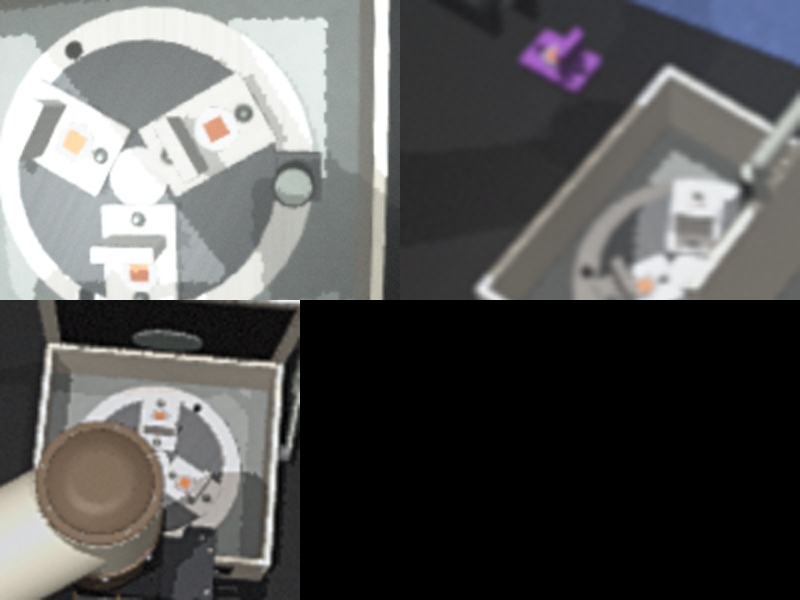

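```bash
for i in 1 2; do python3 -m pendant '[[0.4,[0,0,-0.88],[0,0,-0.1375]],[0.4,[0,0,-0.88],[0,0,-0.1375]],[0.4,[0,0,-0.88],[0,0,-0.1375]],[0.4,[0,0,-0.88],[0,0,-0.1375]],[0.4,[0,0,-0.88],[0,0,-0.1375]]]' |grep -E 'pos|force';done
python3 - <<'E'
from h import *
go([.6542,-.0622,.39],-99.3)
# stay kinematics
from scipy.optimize import least_squares
L=np.array([20,51.]);H=np.array([110,86.])
def U(th,p): # p = offset from hinge when shut (x<0)
    c,s=np.cos(th),np.sin(th);return H+np.array([c*p[0]+s*p[1],-s*p[0]+c*p[1]])
d=lambda th,p:np.linalg.norm(U(th,p)-L)
for x0 in ([-100,0],[-60,10],[-130,-20]):
    r=least_squares(lambda p:[d(1.445,p)-172,d(0,p)-172*np.sin(.545/2),d(1.39,p)-168.6],x0);print(r.x,r.fun)
p=r.x
for th in (1.47,1.445,1.42,1.39,1.35,1.3,1.2,1.1,1.0,.8,0):
    u=U(th,p);D=min(np.linalg.norm(u-L),172);m=(u+L)/2;n=(u-L)/np.linalg.norm(u-L);h=np.sqrt(86**2-(D/2)**2);q=np.array([-n[1],n[0]])
    print(th,'d',round(d(th,p),1),'U',u.round(1),'front',(m+h*q).round(1),'back',(m-h*q).round(1))
E
```

```text
position: [0.4359, 0.0209, 0.3054]
wrist_force: [-0.2, 0.7, -0.4]
grip_force: 0.0
position: [0.436, 0.0209, 0.3934]
wrist_force: [0.1, -0.0, -0.3]
grip_force: 0.0
t 57.15 at [0.436  0.0209 0.3934] phi -106.41 w 0.026 F [ 0.1 -0.  -0.3]
 turn share [ 0.001 -0.    -0.119] rows 0.8278297089870102
 after turn, mm [  46.8 -228.7    3.4]
 before turn, mm [  18.1 -232.8    3. ]
[-121.95302897   -1.48279945] [ 0.15409239  0.01556893 -0.16924155]
[-121.9530289    -1.48279937] [ 0.15409237  0.01556893 -0.16924157]
[-135.50720823  -26.71358828] [ 0.4704545  -0.03659194 -0.43480622]
1.47 d 174.4 U [ 69.8 218.1] front [ 44.9 134.6] back [ 44.9 134.6]
1.445 d 172.5 U [ 66.5 217.1] front [ 43.2 134. ] back [ 43.2 134. ]
1.42 d 170.5 U [ 63.2 216. ] front [ 30.8 136.3] back [ 52.5 130.6]
1.39 d 168.2 U [ 59.4 214.5] front [ 22.1 137. ] back [ 57.2 128.5]
1.35 d 165.0 U [ 54.3 212.4] front [ 13.3 136.7] back [ 60.9 126.6]
1.3 d 160.9 U [ 48.  209.4] front [  4.1 135.5] back [ 64.  124.9]
1.2 d 152.5 U [ 36.  202.6] front [-11.6 131. ] back [ 67.6 122.6]
1.1 d 143.7 U [ 24.7 194.6] front [-24.9 124.4] back [ 69.6 121.3]
1.0 d 134.7 U [ 14.3 185.6] front [-36.3 116. ] back [ 70.6 120.6]
0.8 d 116.0 U [ -3.6 164.6] front [-54.   94.9] back [ 70.4 120.7]
0 d 46.3 U [-25.5  59.3] front [-17.6 -26.3] back [ 12.1 136.6]
```

```bash
python3 -m pendant '[[0.4,[0.2,-1,0],[0,0,-0.119]],[0.4,[0.2,-1,0],[0,0,0]],[0.4,[0.2,-1,0],[0,0,0]],[0.4,[0.2,-1,0],[0,0,0]],[0.4,[0.2,-1,0],[0,0,0]]]' |grep -E 'pos|force'
python3 -m pendant '[[0.4,[0.2,-1,0],[0,0,0]],[0.4,[0.2,-1,0],[0,0,0]],[0.4,[0.2,-1,0],[0,0,0]],[0.4,[0.2,-1,0],[0,0,0]],[0.4,[0.2,-1,0],[0,0,0]]]' |grep -E 'pos|force'
python3 - <<'E'
from h import *
go([.6542,-.0622,.328],-99.3)
L=np.array([20,51.]);H=np.array([110,86.]);p=(-121.95,-1.48)
def U(th):
    c,s=np.cos(th),np.sin(th);return H+np.array([c*p[0]+s*p[1],-s*p[0]+c*p[1]])
for th in (1.47,1.445,1.42,1.39,1.35,1.3,1.2,1.1,1.0,.8,0):
    u=U(th);D=np.linalg.norm(u-L);m=(u+L)/2;n=(u-L)/D;h=np.sqrt(max(86**2-(D/2)**2,0));q=np.array([-n[1],n[0]])
    print(th,round(D,1),'U',u.round(1),'front',(m+h*q).round(1),'back',(m-h*q).round(1))
E
```

```text
position: [0.5311, -0.0182, 0.3923]
wrist_force: [-0.1, -0.7, 0.7]
grip_force: 0.0
position: [0.6264, -0.0546, 0.3919]
wrist_force: [0.8, 0.5, -0.2]
grip_force: 0.0
t 58.15 at [ 0.6264 -0.0546  0.3919] phi -99.61 w 0.0265 F [ 0.8  0.5 -0.2]
 turn share [ 0.002  0.    -0.005] rows 0.03614911284390623
 after turn, mm [  3.  -28.6  63.9]
 before turn, mm [  2.8 -28.8  63.8]
1.47 173.8 U [ 96.3 207.2] front [ 58.1 129.1] back [ 58.1 129.1]
1.445 172.2 U [ 93.2 206.8] front [ 56.6 128.9] back [ 56.6 128.9]
1.42 170.5 U [ 90.2 206.3] front [ 44.7 133.4] back [ 65.5 124. ]
1.39 168.4 U [ 86.6 205.7] front [ 37.3 135.2] back [ 69.3 121.5]
1.35 165.6 U [ 81.8 204.7] front [ 29.4 136.5] back [ 72.4 119.2]
1.3 162.1 U [ 76.  203.1] front [ 21. 137.] back [ 75.  117.1]
1.2 154.6 U [ 64.4 199.1] front [  6.2 135.9] back [ 78.3 114.2]
1.1 146.9 U [ 53.4 194. ] front [ -6.9 132.7] back [ 80.3 112.3]
1.0 138.7 U [ 42.9 187.8] front [-18.7 127.8] back [ 81.6 111. ]
0.8 121.5 U [ 24.  172.5] front [-38.8 113.7] back [ 82.8 109.7]
0 46.3 U [-12.   84.5] front [-55.9  10.6] back [ 64.  124.9]
```

```bash
python3 -m pendant '[[0.4,[0.15,-0.72,0],[0,0,0]],[0.4,[0,-0.72,0],[0,0,0]],[0.4,[0,0,0.8],[0,0,0]],[0.4,[0,0,0.8],[0,0,0]],[0.4,[0,0,0.8],[0,0,0]]]' 25|grep -E 'pos|force'
python3 -m pendant '[[0.4,[0,0,0.8],[0,0,0]],[0.4,[0,0,0],[0,0,0]],[0.4,[0,0,0],[0,0,0]],[1,[0,0,0],[0,0,0]],[1,[0,0,0],[0,0,0]]]' |grep -E 'pos|force'
python3 -m pendant '[[1,[0,0,0],[0,0,0]],[1,[0,0,0],[0,0,0]],[1,[0,0,0],[0,0,0]],[1,[0,0,0],[0,0,0]],[1,[0,0,0],[0,0,0]]]' |grep -E 'pos|force|wid';python3 th.py
```

```text
position: [0.6549, -0.0626, 0.3476]
wrist_force: [-9.0, 10.9, 45.1]
grip_force: 23.3
position: [0.6599, -0.0633, 0.3475]
wrist_force: [-2.0, 4.2, 38.8]
grip_force: 19.3
position: [0.6584, -0.0631, 0.3465]
wrist_force: [-4.2, 5.1, 39.3]
width: 0.0005
grip_force: 19.3
theta 1.4133 0.2765 [ 6.660e-02 -2.000e-04  3.465e-01] [-4.2  5.1 39.3]
```

```bash
python3 -m pendant '[[0.4,[0,0,-1],[0,0,0]],[0.4,[0,0,-1],[0,0,0]],[0.4,[0,0,-1],[0,0,0]],[0.4,[0,0,-0.5],[0,0,0]],[0.4,[0,0,0],[0,0,0]]]' |grep -E 'pos|force|wid'
python3 - <<'E'
from h import *
im,c,o=cam('wrist');cv2.imwrite('pics/w17.png',im)
go([.6542,-.0622,.328],-99.3)
for x in (.05,.0636,.08,.1): print(x,proj(ch(x,.0,.34),c,o).round(1),proj(ch(x,-.047,.34),c,o).round(1))
g=cv2.cvtColor(im,cv2.COLOR_BGR2GRAY)
q=proj(ch(.0636,-.03,.34),c,o);print(q)
for r in (int(q[1])-8,int(q[1]),int(q[1])+8): print(r,g[r,240:400:4])
E
```

```text
position: [0.6538, -0.0622, 0.3998]
wrist_force: [0.0, -0.4, 0.5]
width: 0.0248
grip_force: 0.0
t 60.2 at [ 0.6534 -0.062   0.3984] phi -99.62 w 0.0254 F [ 0.8 -0.2 -0.4]
 turn share [ 0.001  0.001 -0.005] rows 0.036668546283151006
 after turn, mm [ 0.  -0.8 70.4]
 before turn, mm [ 0.1 -0.9 70.4]
0.05 [336.8 215.1] [337.2 152.3]
0.0636 [318.6 215.2] [318.2 152.4]
0.08 [296.8 215.3] [295.4 152.6]
0.1 [270.5 215.3] [267.9 153.1]
[318.36059049 175.673041  ]
167 [ 61 139 227 230 170 168 167 168 165 168 166 169 168 132 160 162 182 211
 208 183 255 255 255 254 235 255 255 255 255 255 255 254 255 255 237 236
 236 238 234 236]
175 [ 73  60 155 159 149 165 164 167 168 169 167 168 169 133 157 159 182 213
 210 180 219 228 226 228 216 228 233 236 252 255 252 211 247 189 250 237
 236 237 237 255]
183 [ 77  76 135 158 137 165 164 165 165 168 167 167 168 127 154 158 181 210
 210 182 252 218 222 226 227 230 227 229 229 255 188 255 255 255 255 255
 235 237 255 255]
```

Run:
```python
from h import *
im=cv2.imread('pics/w17.png');g=cv2.cvtColor(im,cv2.COLOR_BGR2GRAY)
for r in (110,125,135,140,145,150,160,170,180): print(r,g[r,284:330:2])
```

```text
110 [135 196 170 160 161 158 157 154 174 249 250 246 168 169 182 193 192 193
 193 193 194 195 195]
125 [122 194 173 159 160 158 154 158 176 249 250 246 165 186 190 190 221 253
 254 253 253 253 253]
135 [166 164 163 150 155 161 157 158 171 249 247 246 165 233 246 151 157 238
 252 246 166 151 153]
140 [172 169 170 149 146 159 160 155 138 138 145 174 191 193 186 148 189 251
 194 151 153 151 152]
145 [175 172 172 151 149 159 158 158 135 150 184 202 218 220 209 192 177 148
 148 148 147 150 150]
150 [173 174 174 152 152 158 157 158 156 161 186 202 216 218 208 199 179 202
 235 236 235 229 228]
160 [169 170 171 157 142 157 159 158 153 160 183 203 214 216 211 198 180 175
 235 255 254 248 248]
170 [169 167 170 157 135 158 158 159 160 182 186 199 213 217 209 199 183 252
 255 255 255 255 255]
180 [169 167 168 157 129 157 157 160 160 172 182 202 210 214 210 201 182 176
 216 217 220 220 223]
```

```bash
python3 -m pendant '[[0.38,[0,-0.44,0],[0,0,0]],[0.38,[0,0,0.8],[0,0,0]],[0.38,[0,0,0.8],[0,0,0]],[0.38,[0,0,0.8],[0,0,0]],[0.38,[0,0,0.2],[0,0,0]]]' 25|grep -E 'pos|force'
python3 -m pendant '[[0.38,[0,0,0.1],[0,0,0]],[0.38,[0,0,0.1],[0,0,0]],[0.38,[0,0,0.1],[0,0,0]],[0.38,[0,0,0],[0,0,0]],[0.38,[0,0,0],[0,0,0]]]' |grep -E 'pos|force'
```

```text
position: [0.6612, -0.0636, 0.343]
wrist_force: [0.2, -0.3, -0.3]
grip_force: 0.0
position: [0.6618, -0.0637, 0.3415]
wrist_force: [0.4, 0.4, 0.5]
grip_force: 0.0
```

No contact now; continue down and pinch.

```bash
python3 -m pendant '[[0.38,[0,0,0.25],[0,0,0]],[0.38,[0,0,0.25],[0,0,0]],[0.38,[0,0,0.2],[0,0,0]],[0.38,[0,0,0],[0,0,0]],[1,[0,0,0],[0,0,0]]]' |grep -E 'pos|force'
python3 -m pendant '[[1,[0,0,0],[0,0,0]],[1,[0,0,0],[0,0,0]],[1,[0,0,0],[0,0,0]],[1,[0,0,0],[0,0,0]],[1,[0,0,0],[0,0,0]]]' |grep -E 'pos|force|wid';python3 th.py
```

```text
position: [0.6617, -0.0637, 0.3269]
wrist_force: [-0.5, 0.0, 0.1]
grip_force: 0.0
position: [0.6618, -0.0636, 0.3274]
wrist_force: [0.3, 1.7, 0.9]
width: 0.0109
grip_force: 25.0
theta 1.4146 0.2571 [ 7.000e-02 -2.000e-04  3.274e-01] [0.3 1.7 0.9]
```

```bash
python3 -m pendant '[[1,[0,-0.25,-0.03],[0,0,0]],[1,[0,-0.25,-0.03],[0,0,0]],[1,[0,-0.23,-0.02],[0,0,0]],[1,[0,0,0],[0,0,0]],[1,[0,0,0],[0,0,0]]]' |grep -E 'pos|force|wid';python3 th.py
python3 - <<'E'
from h import *
im,c,o=cam('scene');cv2.imwrite('pics/s10.png',im)
for n,(x,z) in dict(lock=(.070,.121),inl=(.057,.129),front=(.037,.135)).items(): print(n,[proj(ch(x,y,z),c).round(1) for y in (-.15,-.2)])
g=cv2.cvtColor(im,cv2.COLOR_BGR2GRAY)
m=((g>140)).astype(np.uint8)
q=proj(ch(.06,-.203,.125),c).round().astype(int)
print(q);print(g[q[1]-8:q[1]+12,q[0]-12:q[0]+14])
E
```

```text
position: [0.6771, -0.0663, 0.3291]
wrist_force: [1.0, 0.0, 3.7]
width: 0.0112
grip_force: 25.0
theta 1.4757 0.2569 [ 8.560e-02 -3.000e-04  3.291e-01] [1.  0.  3.7]
lock [array([322.4, 276.8]), array([311.5, 291.5])]
inl [array([318.5, 273. ]), array([307.4, 287.7])]
front [array([312.4, 268.1]), array([301.2, 282.7])]
[308 290]
[[ 56  55  54  55  54  56  55  55  55  54  56  55  55  54  52  50  45  45
   45  44  59  97 147 185 200 192]
 [ 54  54  54  55  55  54  56  54  55  56  56  56  55  53  53  46  43  45
   45  53  86 136 177 198 195 173]
 [ 55  55  56  55  55  55  53  57  55  56  53  56  54  52  49  45  45  44
   48  76 125 173 195 196 179 148]
 [ 55  53  53  55  55  56  55  54  54  55  56  55  56  53  51  45  45  46
   66 110 159 190 197 183 155 117]
 [ 54  56  53  55  53  54  55  54  54  56  55  56  55  54  52  47  46  59
   99 149 184 197 187 163 126  85]
 [ 54  53  54  53  53  55  56  54  55  54  54  55  55  54  53  52  57  89
  137 178 195 190 168 136  97  61]
 [ 55  54  55  54  54  54  54  54  55  54  55  55  55  54  53  56  81 129
  173 193 191 173 145 107  69  49]
 [ 54 
[... 711 characters left out ...]
27 149 149
  121  77  56  53  53  49  44  40]
 [ 54  54  53  52  53  53  52  54  53  54  52  53  53  57  68  86 106 114
   96  66  54  54  53  51  48  42]
 [ 55  53  54  53  53  54  53  54  54  54  53  54  53  54  58  64  76  82
   70  56  54  53  53  50  49  43]
 [ 53  53  52  53  53  54  53  53  53  54  54  53  53  53  52  54  57  58
   56  54  53  51  50  48  47  46]
 [ 54  52  54  54  54  53  51  52  52  53  54  53  52  53  54  53  53  54
   52  53  52  51  47  46  47  47]
 [ 53  52  52  52  52  53  53  53  53  52  53  52  53  53  53  54  54  54
   54  53  53  51  49  47  47  47]
 [ 53  52  53  52  52  52  53  54  53  52  53  52  54  53  52  52  53  53
   50  52  53  54  51  49  47  48]]
```

```bash
python3 -m pendant '[[1,[0,0.1,0],[0,0,0]],[1,[0,0,0],[0,0,0]],[1,[0,0,0],[0,0,0]],[0.38,[0,0,0],[0,0,0]],[0.38,[0,0,0],[0,0,0]]]' |grep -E 'pos|force|wid';python3 th.py
python3 -m pendant '[[0.38,[0,0,0],[0,0,0]],[0.38,[0,0,-1],[0,0,0]],[0.38,[0,0,-1],[0,0,0]],[0.38,[0,0,-1],[0,0,0]],[0.38,[0,0,0],[0,0,0]]]' |grep -E 'pos|force|wid'
python3 - <<'E'
from h import *
im,c,o=cam('wrist');g=cv2.cvtColor(im,cv2.COLOR_BGR2GRAY);cv2.imwrite('pics/w18.png',im)
a,b=proj(ch(.0636,-.03,.342),c,o),proj(ch(.0836,-.03,.342),c,o);print(a,b)
r=int(a[1]);print(g[r,280:340:2])
go(ch(.071,-.180,.20),-99.3,tilt=-10)
E
```

```text
position: [0.6737, -0.0657, 0.3276]
wrist_force: [-0.6, 0.5, 0.1]
width: 0.0204
grip_force: 0.0
theta 1.4616 0.2557 [ 8.210e-02 -3.000e-04  3.276e-01] [-0.6  0.5  0.1]
position: [0.675, -0.0661, 0.3917]
wrist_force: [1.2, -0.3, 0.5]
width: 0.0272
grip_force: 0.0
[349.41989808 178.76968197] [320.66855301 178.83785428]
[166 165 165 167 168 166 167 167 167 167 167 171 153 141 149 152 153 156
 180 199 210 216 211 202 188 173 216 221 223 224]
t 63.8 at [ 0.6745 -0.0658  0.3895] phi -99.63 w 0.0269 F [-0.5  0.1 -1.4]
 turn share [-0.002 -0.165 -0.005] rows 1.1550322613635413
 after turn, mm [209.9  11.9 155.4]
 before turn, mm [180.1  11.2 189.3]
```

```bash
python3 -m pendant '[[0.48,[1,0.06,0],[0,0,0]],[0.48,[1,0.06,0],[0,0,0]],[0.48,[1,0.06,0],[0,0,0]],[0.48,[1,0.06,0],[0,0,0]],[0.48,[1,0.06,0],[0,0,0]]]' |grep -E 'pos|force'
python3 -m pendant '[[0.48,[1,0.06,0],[0,0,0]],[0.48,[1,0.06,0],[0,0,0]],[0.48,[1,0.06,0],[0,0,0]],[0.48,[1,0.06,0],[0,-0.083,0]],[0.48,[0,0,0],[0,-0.083,0]]]' |grep -E 'pos|force'
python3 - <<'E'
from h import *
im,c,o=cam('wrist');cv2.imwrite('pics/w19.png',im);print(o['qpos'].round(2))
go(ch(.071,-.180,.16),-99.3,tilt=-10)
E
```

```text
position: [0.6508, -0.1656, 0.3885]
wrist_force: [0.1, -0.3, 0.1]
grip_force: 0.0
position: [0.6325, -0.244, 0.3887]
wrist_force: [-0.2, 0.6, -0.2]
grip_force: 0.0
[-0.22  0.46  0.58 -0.18 -1.7   0.02]
t 64.85 at [ 0.6323 -0.2457  0.3886] phi -99.91 w 0.0226 F [-0.4 -0.4  0.5]
 turn share [-0.002  0.005 -0.01 ] rows 0.07014847443901213
 after turn, mm [ 35.1  -0.6 225.9]
 before turn, mm [ 36.4  -0.5 225.7]
```

```bash
for i in 1 2; do python3 -m pendant '[[0.48,[0.18,0,1],[0,0,0]],[0.48,[0.18,0,1],[0,0,0]],[0.48,[0.18,0,1],[0,0,0]],[0.48,[0.18,0,1],[0,0,0]],[0.48,[0.18,0,1],[0,0,0]]]' |grep -E 'pos|force';done
python3 - <<'E'
from h import *
im,c,o=cam('wrist');cv2.imwrite('pics/w20.png',im)
go(ch(.071,-.180,.109),-99.3,o,tilt=-10)
g=cv2.cvtColor(im,cv2.COLOR_BGR2GRAY)
for y in (-.17,-.185,-.195,-.2):
    a,b=proj(ch(.06,y,.121),c,o),proj(ch(.08,y,.121),c,o);print(y,a.round(1),b.round(1));r=int(round(a[1]));x0=int(b[0])-30;print(x0,g[r,x0:x0+90:2])
E
```

```text
position: [0.6328, -0.2429, 0.2862]
wrist_force: [-1.1, 0.8, 0.0]
grip_force: 0.0
position: [0.6327, -0.2432, 0.1846]
wrist_force: [0.3, 0.1, -0.4]
grip_force: 0.0
t 65.85 at [ 0.6327 -0.2432  0.1846] phi -99.64 w 0.0226 F [ 0.3  0.1 -0.4]
 turn share [-0.001 -0.001 -0.006] rows 0.03917496650624955
 after turn, mm [11.  -0.6 74.8]
 before turn, mm [11.  -0.6 74.8]
-0.17 [334.4 214.4] [308.3 214.5]
278 [ 48  46  49  75 167 170 171 173 174 176 174 174 173 174 177 165 132 145
 156 161 160 158 148 137 144 176 175 177 175 175 178 178 177 179 177 174
 174 156 134 124 125 127 134 130 136]
-0.185 [334.7 196.5] [307.8 196.6]
277 [ 46  42  46  49  50  49  47  50  51  48  49  43  52  50  55  55 118 140
 149 155 160 152 151 144 128  63  55  52  51  53  54  52  53  50  51  55
  54  52  57  59  56  57  59  54  56]
-0.195 [334.8 184. ] [307.5 184.1]
277 [ 60  59  62  63  64  58  64  64  59  61  61  63  64  60  64  74 139 168
 183 191 195 194 187 177 147  78  66  64  68  62  66  67  66  64  67  56
  48  49  50  50  49  48  50  65  65]
-0.2 [334.9 177.6] [307.4 177.8]
277 [ 58  59  63  62  62  64  64  62  62  63  64  65  63  66  64  84 134 169
 182 191 194 191 185 175 145  81  61  49  54  45  48  49  49  48  48  49
  48  49  46  50  51  55  60  66  64]
```

```bash
python3 -m pendant '[[0.48,[0.14,-0.12,0.95],[0,0,0]],[0.48,[0.14,0,0.95],[0,0,0]],[0.48,[0.14,0,0.6],[0,0,0]],[0.48,[0,0,0],[0,0,0]],[0.48,[0,0,0],[0,0,0]]]' |grep -E 'pos|force'
python3 -m pendant '[[0.48,[0.05,0,0.3],[0,0,0]],[0.48,[0.05,0,0.3],[0,0,0]],[0.48,[0.05,0,0.3],[0,0,0]],[0.48,[0,0,0.3],[0,0,0]],[0.48,[0,0,0],[0,0,0]]]' |grep -E 'pos|force'
python3 kn.py
```

```text
position: [0.6358, -0.2428, 0.1354]
wrist_force: [0.3, -0.1, 1.3]
grip_force: 0.0
position: [0.6351, -0.2406, 0.1091]
wrist_force: [0.2, 0.6, 0.2]
grip_force: 0.0
[ 0.0723 -0.1791  0.1091] 0.1932 -68.01 [0.2 0.6 0.2] [-0.33  0.21 -0.01] 0.0229
```

Around the peg without contact. Pinch, then pull on the arc about the lower pivot.

```bash
python3 -m pendant '[[1,[0,0,0],[0,0,0]],[1,[0,0,0],[0,0,0]],[1,[0,0,0],[0,0,0]],[1,[0,0,0],[0,0,0]],[1,[0,0,0],[0,0,0]]]' 20|grep -E 'pos|force|wid'
python3 kn.py
python3 - <<'E'
import numpy as np
a=np.radians(np.linspace(54.5,140,31));x=20+86*np.cos(a);z=51+86*np.sin(a);t=np.radians(10)
# tool y=-dx ; world dz in tilted tool: x=-sin10*dz.. down=(.174,0,.985)
print([(round(-.174*(z[i+1]-z[i])/20,3),round(-(x[i+1]-x[i])/20,2),round(-.985*(z[i+1]-z[i])/20,2)) for i in range(30)])
E
```

```text
position: [0.6359, -0.2411, 0.1108]
wrist_force: [-0.4, -0.7, -0.2]
width: 0.0129
grip_force: 20.0
[ 0.0732 -0.1795  0.1108] 0.1938 -67.82 [-0.4 -0.7 -0.2] [-0.34  0.12  0.05] 0.0129
[(np.float64(-0.021), np.float64(0.18), np.float64(-0.12)), (np.float64(-0.019), np.float64(0.18), np.float64(-0.11)), (np.float64(-0.018), np.float64(0.19), np.float64(-0.1)), (np.float64(-0.016), np.float64(0.19), np.float64(-0.09)), (np.float64(-0.014), np.float64(0.2), np.float64(-0.08)), (np.float64(-0.013), np.float64(0.2), np.float64(-0.07)), (np.float64(-0.011), np.float64(0.2), np.float64(-0.06)), (np.float64(-0.009), np.float64(0.21), np.float64(-0.05)), (np.float64(-0.007), np.float64(0.21), np.float64(-0.04)), (np.float64(-0.005), np.float64(0.21), np.float64(-0.03)), (np.float64(-0.004), np.float64(0.21), np.float64(-0.02)), (np.float64(-0.002), np.float64(0.21), np.float64(-0.01)), (np.float64(0.0), np.float64(0.21), np.float64(0.0)), (np.float64(0.002), np.float64(0.21), np.float64(0.01)), (np.float64(0.004), np.float64(0.21), np.float64(0.02)), (np.float64(0.006), np.float64(0.21), np.float64(0.03)), (np.float64(0.007), np.float64(0.21), np.float64(0.04)), (np.float64(0.009), np.float64(0.21), np.float64(0.05)), (np.float64(0.011), np.float64(0.2), np.float64(0.06)), (np.float64(0.013), np.float64(0.2), np.float64(0.07)), (np.float64(0.014), np.float64(0.2), np.float64(0.08)), (np.float64(0.016), np.float64(0.19), np.float64(0.09)), (np.float64(0.018), np.float64(0.19), np.float64(0.1)), (np.float64(0.019), np.float64(0.18), np.float64(0.11)), (np.float64(0.021), np.float64(0.18), np.float64(0.12)), (np.float64(0.022), np.float64(0.17), np.float64(0.13)), (np.float64(0.024), np.float64(0.16), np.float64(0.14)), (np.float64(0.025), np.float64(0.16), np.float64(0.14)), (np.float64(0.027), np.float64(0.15), np.float64(0.15)), (np.float64(0.028), np.float64(0.14), np.float64(0.16))]
```

```bash
python3 -m pendant '[[1,[-0.02,0.18,-0.12],[0,0,0]],[1,[-0.02,0.18,-0.11],[0,0,0]],[1,[-0.02,0.19,-0.1],[0,0,0]],[1,[-0.02,0.19,-0.09],[0,0,0]],[1,[-0.01,0.2,-0.08],[0,0,0]]]' >/dev/null; python3 kn.py
python3 -m pendant '[[1,[-0.01,0.2,-0.07],[0,0,0]],[1,[-0.01,0.2,-0.06],[0,0,0]],[1,[-0.01,0.21,-0.05],[0,0,0]],[1,[-0.01,0.21,-0.04],[0,0,0]],[1,[0,0.21,-0.03],[0,0,0]]]' >/dev/null; python3 kn.py
```

```text
[ 0.054  -0.1795  0.1208] 0.1874 -73.24 [ 2.6 -1.2 -3. ] [-0.9  -0.38 -0.06] 0.0134
[ 0.0337 -0.1794  0.1261] 0.1825 -79.35 [ 3.5 -2.2 -2.9] [-1.13 -0.6  -0.19] 0.0136
```

```bash
python3 -m pendant '[[1,[0,0.21,-0.02],[0,0,0]],[1,[0,0.21,-0.01],[0,0,0]],[1,[0,0.21,0],[0,0,0]],[1,[0,0.21,0.01],[0,0,0]],[1,[0,0.21,0.02],[0,0,0]]]' >/dev/null; python3 kn.py
python3 -m pendant '[[1,[0,0.21,0.03],[0,0,0]],[1,[0,0.1,0.02],[0,0,0]],[1,[0,0,0],[0,0,0]],[1,[0,0,0],[0,0,0]],[1,[0,0,0],[0,0,0]]]' >/dev/null; python3 kn.py
```

```text
[ 0.0127 -0.1793  0.1264] 0.1798 -85.96 [ 3.2 -2.2  1.3] [-0.91 -0.55 -0.14] 0.0132
[ 0.0066 -0.1793  0.1254] 0.1794 -87.88 [ 0.7 -3.2  4.6] [-1.   -0.01 -0.06] 0.0133
```

```bash
python3 -m pendant '[[0.45,[0,0,0],[0,0,0]],[0.45,[0,0,0],[0,0,0]],[0.45,[0,0,-0.5],[0,0,0]],[0.45,[0,0,-1],[0,0,0]],[0.45,[0,0,-1],[0,0,0]]]' |grep -E 'pos|force|wid'
for i in 1 2; do python3 -m pendant '[[0.4,[0.1,0,-1],[0,0,0]],[0.4,[0.1,0,-1],[0,0,0]],[0.4,[0.1,0,-1],[0,0,0]],[0.4,[0.1,0,-1],[0,0,0]],[0.4,[0.1,0,-1],[0,0,0]]]' |grep -E 'pos|force';done
python3 -m pendant '[[0.4,[0,0,-1],[0,0.083,0]],[0.4,[0,0,-0.5],[0,0.083,0]],[0.4,[0,0,0],[0,0,0]],[0.4,[0,0,0],[0,0,0]],[0.4,[0,0,0],[0,0,0]]]' |grep -E 'pos|force'
python3 - <<'E'
from h import *
go(ch(.0165,0,.39),-99.3)
E
```

```text
position: [0.5678, -0.2377, 0.174]
wrist_force: [-0.4, -0.7, 0.3]
width: 0.0236
grip_force: 0.0
position: [0.5634, -0.2647, 0.2715]
wrist_force: [0.7, -0.0, 0.6]
grip_force: 0.0
position: [0.559, -0.2915, 0.3682]
wrist_force: [1.0, -1.2, 0.4]
grip_force: 0.0
position: [0.5587, -0.2961, 0.3962]
wrist_force: [0.5, 0.4, 0.3]
grip_force: 0.0
t 71.4 at [ 0.5587 -0.2961  0.3962] phi -99.64 w 0.0261 F [0.5 0.4 0.3]
 turn share [ 0.003  0.002 -0.006] rows 0.039855160200343305
 after turn, mm [-246.3  -10.7    6.2]
 before turn, mm [-246.3   -9.2    6.7]
```

```bash
for i in 1 2; do python3 -m pendant '[[0.4,[-1,-0.04,0],[0,0,0]],[0.4,[-1,-0.04,0],[0,0,0]],[0.4,[-1,-0.04,0],[0,0,0]],[0.4,[-1,-0.04,0],[0,0,0]],[0.4,[-1,-0.04,0],[0,0,0]]]' |grep -E 'pos|force';done
python3 -m pendant '[[0.4,[-1,-0.04,0],[0,0,0]],[0.4,[-1,-0.04,0],[0,0,0]],[0.4,[-0.3,-0.04,0],[0,0,0]],[0.4,[0,0,0],[0,0,0]],[0.4,[0,0,0],[0,0,0]]]' |grep -E 'pos|force'
cat > bar.py <<'E'
from h import *
im,c,o=cam('wrist');g=cv2.cvtColor(im,cv2.COLOR_BGR2GRAY);cv2.imwrite('pics/bar_%d.png'%(o['time_s']*100),im)
go(ch(.0165,0,.3265-.0126),-99.3,o)
for y in (-.03,-.04,-.055):
    a,b=proj(ch(0,y,.3265),c,o),proj(ch(.02,y,.3265),c,o);print(y,a.round(1),b.round(1));r=int(round(a[1]));x0=int(b[0])-40;print(x0,g[r,x0:x0+100:2])
E
python3 bar.py
```

```text
position: [0.5795, -0.1981, 0.3963]
wrist_force: [-0.2, 1.0, -0.3]
grip_force: 0.0
position: [0.6002, -0.1001, 0.3964]
wrist_force: [0.3, -0.1, -0.5]
grip_force: 0.0
position: [0.6103, -0.0562, 0.397]
wrist_force: [-0.6, 0.4, -0.3]
grip_force: 0.0
t 72.9 at [ 0.6103 -0.0562  0.397 ] phi -99.67 w 0.0262 F [-0.6  0.4 -0.3]
 turn share [ 0.002  0.    -0.006] rows 0.043309148220241483
 after turn, mm [-1.2  1.5 83.1]
 before turn, mm [-1.2  1.4 83.1]
-0.03 [344.  174.7] [317.8 174.8]
277 [181 180 177 182 185 182 186 187 212 248 248 247 182 192 211 219 214 210
 196 177 252 254 254 238 223 255 255 255 255 235 206 192 246 248 237 202
 255 255 241 236 235 235 236 236 236 237 237 254 255 255]
-0.04 [344.1 161.7] [317.6 161.8]
277 [181 183 180 182 183 184 184 185 234 249 247 223 176 195 211 221 218 209
 194 171 203 223 255 255 255 255 255 255 255 255 255 255 245 231 236 237
 237 236 236 236 233 233 237 235 235 235 234 235 253 255]
-0.055 [344.2 141.9] [317.5 142. ]
277 [178 178 180 180 182 183 180 155 153 154 156 156 154 175 200 207 195 189
 161 155 155 155 156 154 156 157 177 250 253 253 254 255 225 198 214 249
 254 235 233 230 245 192 174 197 196 202 255 255 255 255]
```

```bash
python3 -m pendant '[[0.38,[-0.05,-0.45,0],[0,0,0]],[0.38,[0,0,1],[0,0,0]],[0.38,[0,0,1],[0,0,0]],[0.38,[0,0,0.5],[0,0,0]],[0.38,[0,0,0],[0,0,0]]]' 25|grep -E 'pos|force'
python3 -m pendant '[[0.38,[0,0,0.3],[0,0,0]],[0.38,[0,0,0.3],[0,0,0]],[0.38,[0,0,0.3],[0,0,0]],[0.38,[0,0,0.3],[0,0,0]],[0.38,[0,0,0.25],[0,0,0]]]' |grep -E 'pos|force'
python3 -m pendant '[[1,[0,0,0],[0,0,0]],[1,[0,0,0],[0,0,0]],[1,[0,0,0],[0,0,0]],[1,[0,0,0],[0,0,0]],[1,[0,0,0],[0,0,0]]]' |grep -E 'pos|force|wid';python3 th.py
```

```text
position: [0.6191, -0.0564, 0.3456]
wrist_force: [0.4, 0.2, -0.1]
grip_force: 0.0
position: [0.6193, -0.0559, 0.3178]
wrist_force: [0.2, 0.3, -0.3]
grip_force: 0.0
position: [0.6197, -0.0559, 0.3186]
wrist_force: [0.5, -0.5, 0.2]
width: 0.0113
grip_force: 25.0
theta 1.2452 0.2588 [0.0272 0.0006 0.3186] [ 0.5 -0.5  0.2]
```

```bash
python3 - <<'E'
import numpy as np
th=np.linspace(1.245,0,26);x=-.258*np.cos(th);z=.258*np.sin(th)
print([(float(round(-(x[i+1]-x[i])/.02,2)),float(round(-(z[i+1]-z[i])/.02,2))) for i in range(25)])
E
python3 -m pendant '[[1,[0,0.61,0.21],[0,0,0]],[1,[0,0.6,0.24],[0,0,0]],[1,[0,0.58,0.27],[0,0,0]],[1,[0,0.57,0.3],[0,0,0]],[1,[0,0.55,0.33],[0,0,0]]]' |grep -E 'pos|force';python3 th.py
```

```text
[(0.6, 0.22), (0.59, 0.25), (0.58, 0.28), (0.56, 0.31), (0.55, 0.34), (0.53, 0.36), (0.51, 0.39), (0.49, 0.41), (0.47, 0.44), (0.45, 0.46), (0.42, 0.48), (0.4, 0.5), (0.37, 0.52), (0.35, 0.54), (0.32, 0.56), (0.29, 0.57), (0.26, 0.59), (0.23, 0.6), (0.2, 0.61), (0.17, 0.62), (0.14, 0.63), (0.11, 0.63), (0.08, 0.64), (0.05, 0.64), (0.02, 0.64)]
position: [0.5628, -0.0465, 0.2918]
wrist_force: [2.6, -2.5, -1.4]
grip_force: 25.0
theta 0.9996 0.2597 [-0.0304  0.0007  0.2918] [ 2.6 -2.5 -1.4]
```

```bash
python3 -m pendant '[[1,[0,0.53,0.36],[0,0,0]],[1,[0,0.51,0.39],[0,0,0]],[1,[0,0.49,0.41],[0,0,0]],[1,[0,0.47,0.44],[0,0,0]],[1,[0,0.45,0.46],[0,0,0]]]' >/dev/null;python3 th.py
python3 -m pendant '[[1,[0,0.42,0.48],[0,0,0]],[1,[0,0.4,0.5],[0,0,0]],[1,[0,0.37,0.52],[0,0,0]],[1,[0,0.35,0.54],[0,0,0]],[1,[0,0.32,0.56],[0,0,0]]]' >/dev/null;python3 th.py
python3 -m pendant '[[1,[0,0.29,0.57],[0,0,0]],[1,[0,0.26,0.59],[0,0,0]],[1,[0,0.23,0.6],[0,0,0]],[1,[0,0.2,0.61],[0,0,0]],[1,[0,0.17,0.62],[0,0,0]]]' >/dev/null;python3 th.py
```

```text
theta 0.7523 0.2597 [-0.0796  0.0011  0.2509] [ 0.8 -0.7 -0.2]
theta 0.5044 0.2592 [-0.1169  0.0015  0.1987] [ 2.2 -0.7  0.5]
theta 0.255 0.2584 [-0.1401  0.0018  0.1386] [1.  0.8 0.3]
```

```bash
python3 -m pendant '[[1,[0,0.14,0.63],[0,0,0]],[1,[0,0.11,0.63],[0,0,0]],[1,[0,0.08,0.64],[0,0,0]],[1,[0,0.05,0.6],[0,0,0]],[1,[0,0.02,0.5],[0,0,0]]]' >/dev/null;python3 th.py
python3 -m pendant '[[1,[0,0,0.15],[0,0,0]],[1,[0,0,0.15],[0,0,0]],[1,[0,0,0.1],[0,0,0]],[1,[0,0,0],[0,0,0]],[1,[0,0,0],[0,0,0]]]' >/dev/null;python3 th.py
```

```text
theta 0.0193 0.2579 [-0.1478  0.002   0.0784] [0.9 0.1 0.3]
theta 0.0036 0.2578 [-0.1478  0.0018  0.0743] [-7.3  3.1 27.5]
```

```bash
python3 -m pendant '[[1,[0,0,-0.05],[0,0,0]],[0.38,[0,0,0],[0,0,0]],[0.38,[0,0,0],[0,0,0]],[0.38,[0,0,0],[0,0,0]],[0.38,[0,0,-0.5],[0,0,0]]]' |grep -E 'pos|force|wid'
for i in 1 2; do python3 -m pendant '[[0.38,[0,0,-1],[0,0,0]],[0.38,[0,0,-1],[0,0,0]],[0.38,[0,0,-1],[0,0,0]],[0.38,[0,0,-1],[0,0,0]],[0.38,[0,0,-0.5],[0,0,0]]]' |grep -E 'pos|force';done
python3 - <<'E'
from h import *
t,ct,_=cam('top');cv2.imwrite('pics/t10.png',t);s,cs,_=cam('scene');cv2.imwrite('pics/s11.png',s)
s0=cv2.imread('pics/scene0.png');t0=cv2.imread('pics/top0.png')
def red(i):
    h=cv2.cvtColor(i,cv2.COLOR_BGR2HSV);m=((h[...,0]<8)|(h[...,0]>172))&(h[...,1]>150)&(h[...,2]>70);y,x=np.nonzero(m);return len(x),x.mean().round(1),y.mean().round(1)
print('driver',red(s0),red(s))
d=cv2.absdiff(s0,s).max(2)
for n,(x0,x1,y0,y1) in dict(bottle=(220,255,300,338),dish=(345,375,107,128),driver=(195,256,268,286),chamber=(275,388,185,292)).items():
    r=d[y0:y1,x0:x1];print(n,'diff mean',r.mean().round(1),'max',r.max(),'frac>40',(r>40).mean().round(3))
E
python3 th.py
```

```text
position: [0.4451, -0.0268, 0.0805]
wrist_force: [0.7, -0.2, 0.2]
width: 0.0261
grip_force: 0.0
position: [0.4472, -0.0264, 0.1735]
wrist_force: [-0.1, 0.8, 0.6]
grip_force: 0.0
position: [0.4469, -0.0265, 0.2629]
wrist_force: [1.3, 0.8, -0.6]
grip_force: 0.0
driver (224, np.float64(210.5), np.float64(276.4)) (240, np.float64(210.8), np.float64(276.1))
bottle diff mean 3.7 max 11 frac>40 0.0
dish diff mean 2.9 max 6 frac>40 0.0
driver diff mean 27.9 max 122 frac>40 0.226
chamber diff mean 16.5 max 112 frac>40 0.16
theta 0.6324 0.3198 [-0.1479  0.0018  0.2624] [-0.3 -0.3 -0.4]
```

```bash
python3 -m pendant '[[0.38,[0,0.8,-0.3],[0,0,0]],[0.38,[-1,0.3,0],[0,0,0]],[0.38,[-1,0,0],[0,0,0]],[0.38,[-1,0,0],[0,0,0]],[0.38,[-1,0,0],[0,0,0]]]' |grep -E 'pos'
for i in 1 2; do python3 -m pendant '[[0.38,[-1,0,0],[0,0,0]],[0.38,[-1,0,0],[0,0,0]],[0.38,[-1,0,0],[0,0,0]],[0.38,[-1,0,0],[0,0,0]],[0.38,[-1,0,0],[0,0,0]]]' |grep -E 'pos';done
python3 - <<'E'
from h import *
s,cs,_=cam('scene');cv2.imwrite('pics/s12.png',s);t,_,_=cam('top');cv2.imwrite('pics/t12.png',t)
G=lambda i:cv2.cvtColor(i,cv2.COLOR_BGR2GRAY)
for n,a,b,(x0,x1,y0,y1) in (('scene lid',G(cv2.imread('pics/scene0.png')),G(s),(270,390,180,295)),('top lid',G(cv2.imread('pics/top0.png')),G(t),(290,415,135,240))):
    A=np.float32(cv2.Canny(a,60,150)[y0:y1,x0:x1]);B=np.float32(cv2.Canny(b,60,150)[y0:y1,x0:x1])
    A=cv2.GaussianBlur(A,(0,0),1);B=cv2.GaussianBlur(B,(0,0),1);print(n,cv2.phaseCorrelate(A,B),np.corrcoef(A.ravel(),B.ravel())[0,1],'frac diff',(cv2.absdiff(a,b)[y0:y1,x0:x1]>40).mean())
E
```

```text
position: [0.4374, 0.0565, 0.2661]
position: [0.4542, 0.1551, 0.2658]
position: [0.4718, 0.2548, 0.2674]
scene lid ((0.12112502206714737, 0.0003529417407150959), 0.8268042874336242) 0.9591515646045679 frac diff 0.007391304347826087
top lid ((0.48169358148180663, 0.012637837693141307), 0.7339853478890879) 0.9748818171490956 frac diff 0.006171428571428572
```

```bash
python3 -c "
from bench import manip
print(manip.finish_job(), manip.get_obs()['time_s'])"
```

```text
the job is handed in; nothing more can be done
the job is handed in; nothing more can be done
```

The job is handed in: all three carriers are seated, the stage is one hole on with the front-left carrier now at the back, and the lid is shut as at the start; the driver, bottle and dish look unmoved, but while re-gripping the handle a fingertip hit the bar at 45 N and the lid had shifted from about 1.39 to 1.41.

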